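Clear the inspection shelf into the scrap well and shut its sliding cover

ROBOT

A 6-joint arm with a two-finger parallel gripper is mounted at the origin on the work surface. World frame = base frame: x ahead of the robot, y to its left, z up, the work surface at z = 0. Lengths are in m, angles in rad, forces in N, time in s.
With the tool pointing down it reaches from about 0.225 to 0.875 m from the base axis. Payload 3.4 kg.
Tool frame: the origin (TCP) lies on the centre line of the jaws, within the pads' length; the fingertips stand 22 mm ahead of it and the grasp point (between the pads) lies 3 mm ahead of it; z points along the fingers, y is the line along which they close (so a half turn about z gives the same grasp; the last joint's range is limited). The gripper opens to 85 mm and grips with 20 to 120 N. Pads are 22 mm wide; open, the fingers measure 114 mm over their backs; the gripper's body (76 mm by 85 mm) begins 54 mm behind the grasp point. The pads swing forward as they close: fully open they stand 13 mm farther back than shut.
Start: joints at [-1.356, 0.276, 1.505, -0, 1.361, -0.121], TCP at [0.189, -0.543, 0.253] pointing down, gripper open.
Joint ranges: [-2.89, 2.89], [-0.75, 2.08], [0.22, 2.7], [-1.18, 4.32], [0.11, 2.71], [-2.7, 2.7]. Speed limits (rad/s): [2.57, 2.57, 3.14, 3.14, 3.14, 3.14].

INTERFACE

Orientations are given as a rotation vector (axis times angle).
In Python, from workcell import bot gives the robot as it stands.
- The arm moves only by the tool carry_out, never from a script. Its argument "deltas" is a list of rows, each a list of 2 entries, a list of its own where there are three numbers: the shift along the tool's x, y, z normalised to -1 to 1, where 1 is 25 mm, then the turn, a rotation vector about the tool's x, y, z normalised to -1 to 1, where 1 is 0.08 rad. A call has 1 to 20 rows; each row shifts and turns the commanded pose from where the row before left it, along the tool's axes as they then stand; what a row does not reach is not made up. A row lasts 1/8 s, in which the tool goes at most 62.5 mm and 10.7 degrees, less where a joint would pass 70% of its speed; a pose out of reach is approached as far as the arm can. A call with a number of a shift or a turn outside -1 to 1 is refused whole. A call with a gripper value outside its range is refused whole. "fingers" is the closure, from 0 (fully open) to 1 (shut), set as the call begins (left out, the last holds). The fingers move at their own pace and stop on an object; "force" is the grip in N (left out, the last holds). Time passes only in rows, so rows that do not move let the fingers close. It gives the time, the measured TCP pose, the force, the opening and the grip force at its end, in the units of the state.
- bot.get_state(): the state, without advancing time (a new reading comes with each control period).
- bot.camera(name): name is "scene" or "side" or "wrist"; returns the picture (384x512x3 uint8, blue, green, red); there is no depth.
- bot.calibration(name): a dict with "fx", "fy", "cx", "cy" (pixels), "R" (3x3) and "t" (3): a world point X has camera coordinates R X + t. Camera axes: x right, y down, z forward; pixel columns grow to the right and rows downward; lengths in m; the calibration is good to about 2 mm. The wrist camera is an equidistant fisheye: a pixel r from the principal point sees the ray r / f radians off the axis. A picture is of the moment at which its call begins: read the wrist's pose just before it. calibration takes no time and is no camera call; for the wrist camera it gives the pose at the moment of the call.
- bot.job_done(): hands the job in; it is judged then, once.
The state is a dict: "time": time; "qpos": joint angles; "joint_velocities": joint speeds; "effort": joint torques, N m; "eef_pos": TCP position; "orientation": TCP orientation; "force": force on the tool from outside, world axes, zero at the start; "ft_torque": the same for the moment, N m; "grip_width": finger opening in m; "gripper_force": force on a finger pad.
Only numpy, scipy, OpenCV 4.12 (cv2) and the standard library are available. Lean on these libraries where they do the work, as an engineer would, in place of code of your own. Each camera call takes 0.05 s, during which the arm holds its last target. There are 200 camera calls.

TASK

Slide the cover of the inspection station's scrap well fully open, then, with the scraper block from the tray, wipe all four loose offcuts off the station's front shelf into the well, without touching them with the fingers. Slide the cover fully shut over them, with the scraper block standing upright in its tray again. Do not bump the camera head, and leave everything else where it is.

Things in the scene. Friction and masses are not known exactly. Their poses are not given: they have to be found in the camera images.
- station: Fixed black inspection deck, 315 (x) x 300 (y) mm, top at z 85 mm. Origin under it at table height: spans x -125..190, y -150..150; +x away from the robot (yaw within 0.25 rad), +y left. Front right: shelf (point shelf). Left of the shelf: scrap well with sliding cover (point well, joint cover). Rear right: glass stage with a copper fitting. Camera head above the rear.
- camera_head: Fixed white head over the deck's rear; origin and axes as the station's. Spans x 20..180, y -130..130, z 245..345 mm; lens of 38 mm radius at (70, -60) down to z 211; column x 135..185, y -90..20. The open cover's fin is below it: reach in with the gripper leaning back to the robot 25 to 35 degrees, fingers pointing down and to station +x. Do not bump it.
- cover (a joint): Sliding cover of the well: aluminium plate 122 x 86 x 5 mm at z 75..80 mm, on a slide along station x. 0 = fully shut (pulled towards the robot), 0.12 m = fully open (pushed to station +x, under the camera head). Stays where it is left, friction about 2 N. Starts partly open.
- cover_grip (a point): Grip point of the cover's upright fin, 10 mm below its top, centred. Fin 40 mm long along station x, 12 mm thick along y, z 80..113 mm, near the cover's end towards the robot. Axes as the station's; it is at station x = -92 mm + joint value, y = 75, z = 103 mm.
- well (a point): Centre of the scrap well's floor, at station (-52, 75, 8) mm, axes as the station's. The well is an open-topped pit, station x -112..8, y 30..120 mm; its right wall is the shelf's left edge, so what is pushed over that edge falls in.
- shelf (a point): Centre of the front shelf's surface (grey, z 85 mm), at station (-50, -60, 85) mm, axes as the station's. The shelf spans station x -106..6, y -150..30 mm; aluminium strips 8 mm high and 6 mm thick run along its front and rear edges; open to the right and to the left, where the well begins at y = 30.
- scraper: Scraper block, 90 mm long (its x), 64 mm high: a black rubber foot 90 x 28 x 18 mm with a light wooden grip 70 x 22 mm (x, y) on it, from 18 to 64 mm high. About 0.12 kg. Symmetrical end for end. Stands upright in the tray. Origin: centre of its underside.
- tray: Low grey tray, fixed, 190 (x) x 140 (y) x 15 mm high, walls and floor 4 mm. Origin: centre of its underside; x along its length. It holds the scraper (right part, about 22 mm right of its centre line, nearly parallel to it) and a steel parallel bar (along its left wall).
- chip_bar: Steel bar end, 26 x 15 x 13 mm. Loose on the front shelf at the start. Origin: centre of its underside.
- chip_disc: Copper disc, 24 mm across, 11 mm high. Loose on the front shelf at the start. Origin: centre of its underside.
- chip_angle: Aluminium angle offcut, 26 x 18 mm, 17 mm high. Loose on the front shelf at the start. Origin: centre of its underside.
- chip_tee: Brass plate 24 x 22 x 6 mm with a 12 mm stud, 14 mm high overall. Loose on the front shelf at the start. Origin: centre of its underside.
- fitting: Turned copper fitting, 40 mm across, 42 mm high, upright on the glass stage behind the shelf's rear strip. Bystander: leave it where it is. Origin: centre of its underside.
- parallel: Steel bar 150 x 14 x 22 mm along the tray's left wall, about 48 mm left of the tray's centre line. Bystander: leave it where it is. Origin: centre of its underside.
- bottle: Bottle, 48 mm across, 130 mm high, between the robot and the station. Bystander: leave it where it is. Origin: centre of its underside.
- caliper: Caliper lying flat, 160 mm long, 14 mm high, in front of the station to the left. Bystander: leave it where it is. Origin: centre of its underside.
- pen_cup: Dark steel cup, 76 mm across, 100 mm high, at the left. Bystander: leave it where it is. Origin: centre of its underside.
- ring_gauge: Steel ring gauge, 90 mm across, 24 mm high, at the left. Bystander: leave it where it is. Origin: centre of its underside.
- mouse: Black computer mouse, 62 mm across, 34 mm high, left of the robot. Bystander: leave it where it is. Origin: centre of its underside.
Things that resemble listed ones, but are neither listed nor needed, are in the scene too. Of the things that look like the scraper, the larger one is meant.

How it is judged:
By the outcome, as a careful person would: the job done as asked, in the order asked, and still so for the second after the job is handed in, with the robot touching nothing.
It also fails if it takes over 72 s, if anything falls off the work surface, if the arm or the gripper's body presses on something with over 40 N, if the wrist force passes 120 N, or if a joint passes its speed limit or range.

## Working session

There is one attempt and no reset: what is moved stays moved. The work goes in short steps, Python scripts to look and compute and a tool call to move; the robot and the scene stay as the last step left them, time stands still between calls to the robot, and variables do not carry over. Pictures are saved under pics/ and viewed, at most 10 in all, crops included, and the job is handed in when it is done.

Besides the shell and the picture viewer there is one more tool, called after "Call:" as name(argument=value, ...) on one line, values as JSON. carry_out: Moves the arm, as the interface text tells. Its arguments: {"type":"object","properties":{"deltas":{"type":"array","items":{"type":"array"}},"fingers":{"type":"number"},"force":{"type":"number"}},"required":["deltas"]}

```bash
mkdir -p pics; cat > h.py <<'E'
import numpy as np, cv2
from workcell import bot
from scipy.spatial.transform import Rotation as R
def snap(n,f):
    c=bot.calibration(n); im=bot.camera(n); cv2.imwrite(f'pics/{f}.png',im); return im,c
def ray(c,u,v,fish=False):
    x=(u-c['cx'])/c['fx'];y=(v-c['cy'])/c['fy']
    if fish:
        r=np.hypot(x,y); d=np.array([x/r*np.sin(r),y/r*np.sin(r),np.cos(r)]) if r>0 else np.array([0,0,1.])
    else: d=np.array([x,y,1.])
    Rm=np.array(c['R']);t=np.array(c['t']); d=Rm.T@d
    return -Rm.T@t,d/np.linalg.norm(d)
def onz(c,u,v,z,fish=False):
    o,d=ray(c,u,v,fish); return o+d*(z-o[2])/d[2]
def tri(*rs):
    A=0;b=0
    for o,d in rs:
        P=np.eye(3)-np.outer(d,d);A=A+P;b=b+P@o
    X=np.linalg.solve(A,b); return X,[float(np.linalg.norm((np.eye(3)-np.outer(d,d))@(X-o))) for o,d in rs]
def proj(c,X):
    p=np.array(c['R'])@X+np.array(c['t']);return np.array([c['fx']*p[0]/p[2]+c['cx'],c['fy']*p[1]/p[2]+c['cy']])
E
python3 - <<'E'
from h import *
s=bot.get_state();print({k:np.round(v,3) for k,v in s.items()})
a,c1=snap('scene','scene0');b,c2=snap('side','side0');w,c3=snap('wrist','wrist0')
for c in(c1,c2,c3):print({k:np.round(v,3).tolist() for k,v in c.items()})
cv2.imwrite('pics/ab.png',cv2.resize(np.vstack([a,b]),None,fx=.78,fy=.78))
import pickle;pickle.dump((c1,c2,c3),open('c.pkl','wb'))
for n,i in(('sceneL',a),('sideL',b)):cv2.imwrite(f'pics/{n}.png',cv2.resize(i,(800,600),interpolation=cv2.INTER_CUBIC))
E
```

```text
{'time': np.float64(0.0), 'qpos': array([-1.356,  0.277,  1.506, -0.   ,  1.361, -0.121]), 'joint_velocities': array([ 0.001,  0.001, -0.   ,  0.   , -0.001, -0.001]), 'effort': array([-0.0000e+00, -4.1677e+01, -2.4580e+01, -0.0000e+00,  1.1000e-02,
        0.0000e+00]), 'eef_pos': array([ 0.189, -0.542,  0.252]), 'orientation': array([-3.096, -0.525,  0.   ]), 'force': array([-0.036,  0.938,  0.023]), 'ft_torque': array([-0.01 ,  0.013,  0.02 ]), 'gripper_force': np.float64(0.0), 'grip_width': np.float64(0.085)}
{'fx': 427.19, 'fy': 427.19, 'cx': 256.848, 'cy': 186.104, 'R': [[0.832, 0.555, -0.008], [0.512, -0.773, -0.374], [-0.214, 0.308, -0.927]], 't': [-0.418, -0.203, 1.482]}
{'fx': 430.028, 'fy': 430.028, 'cx': 257.45, 'cy': 190.866, 'R': [[-0.825, -0.565, 0.016], [-0.305, 0.42, -0.855], [0.477, -0.71, -0.519]], 't': [0.394, 0.221, 0.979]}
{'fx': 297.319, 'fy': 297.319, 'cx': 251.415, 'cy': 193.495, 'R': [[0.329, -0.944, -0.001], [-0.908, -0.317, 0.273], [-0.258, -0.088, -0.962]], 't': [-0.575, -0.035, 0.379]}
```

View pics/sceneL.png

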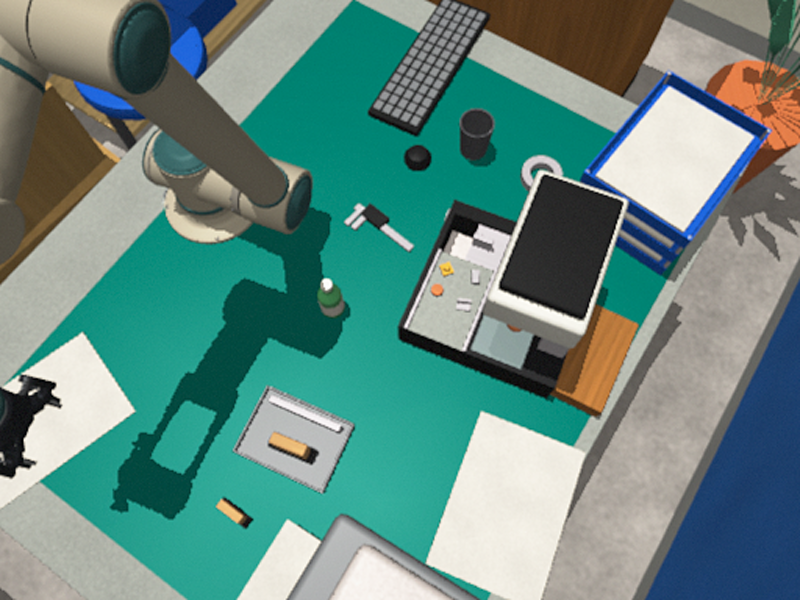

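View pics/sideL.png

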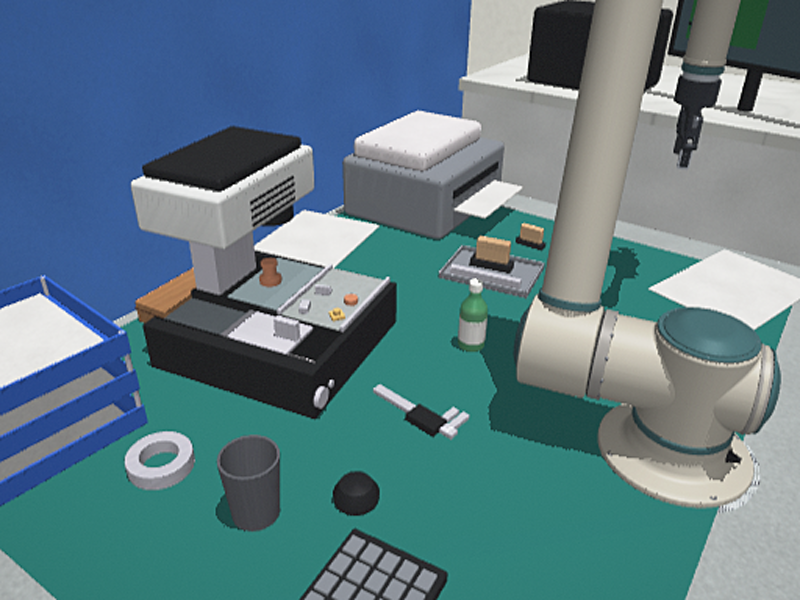

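View pics/wrist0.png

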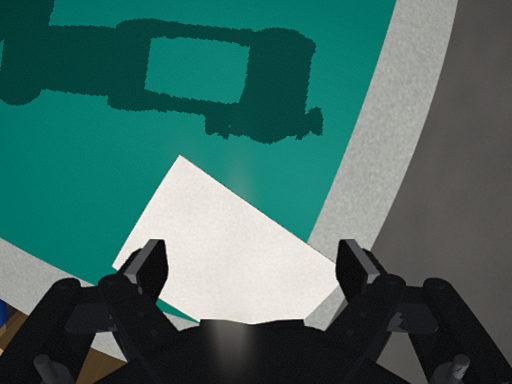

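The picture shows two scraper lookalikes: a larger one in the tray (sceneL 290,445; side 493,250) and a smaller one on the mat (sceneL 233,512; side 531,236). I choose the larger one in the tray. The station is at sceneL 400–620, 200–395. The cover fin is at sceneL 485,243 and side 288,328. Next is a close crop to check.

```bash
python3 - <<'E'
import cv2,numpy as np
a=cv2.imread('pics/scene0.png');b=cv2.imread('pics/side0.png')
# crops: station scene x250-400,y125-255 ; tray scene x145-235,y240-340 ; station side x90-260,y155-270; tray side x275-355,y135-195
def cr(i,x,y,w,h,s):return cv2.resize(i[y:y+h,x:x+w],(w*s,h*s),interpolation=cv2.INTER_CUBIC)
top=np.hstack([cr(a,250,125,100,75,4),cr(a,145,240,100,75,4)])
bot=np.hstack([cr(b,170,150,100,75,4),cr(b,270,140,100,75,4)])
cv2.imwrite('pics/crop1.png',np.vstack([top,bot]))
E
```

```text
(no output)
```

View pics/crop1.png

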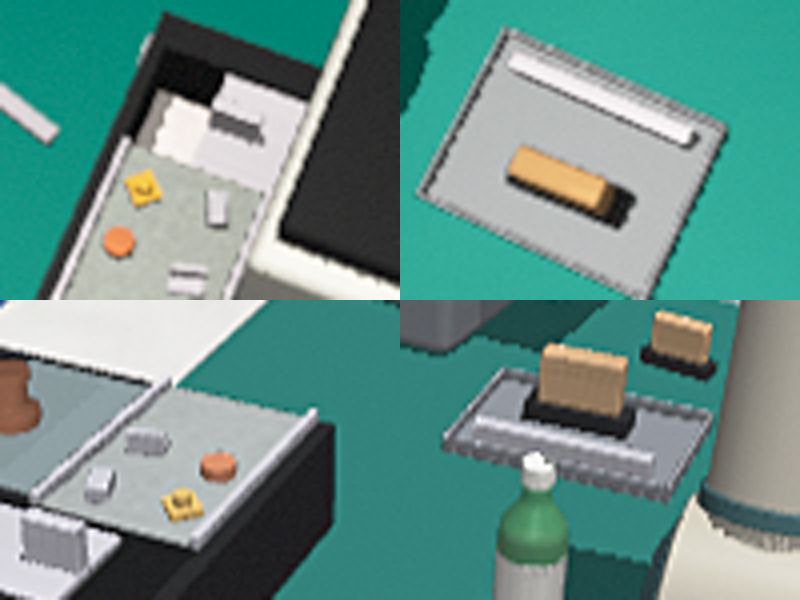

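The crop confirms my choice: the larger block stands upright in the tray beside the steel bar. The four offcuts are on the shelf, with the fin just left of it. Next I measure from both views.

```bash
cat > m.py <<'E'
from h import *
import pickle
from scipy.optimize import least_squares
c1,c2,c3=pickle.load(open('c.pkl','rb'))
def s(x,y):return (250+x/4,125+y/4)
def d(x,y):return (170+x/4,150+(y-300)/4)
def ts(x,y):return (145+(x-400)/4,240+y/4)
def td(x,y):return (270+(x-400)/4,140+(y-300)/4)
def fit(pts,x0,ext=1):
    def f(p):
        Rm=R.from_euler('z',p[2]).as_matrix();r=[]
        for c,uv,X in pts:
            X=np.array(X,float).copy()
            r+=list(proj(c,Rm@X+np.array([p[0],p[1],0]))-np.array(uv))
        return r
    q=least_squares(f,x0,loss='soft_l1');return q.x,np.round(q.fun,1) if 0 else np.round(np.array(f(q.x)).reshape(-1,2),1).tolist()
st=[(c1,s(163,13),(-.125,.15,.085)),(c1,(256,210),(-.125,-.15,.085)),(c1,s(126,138),(-.106,.03,.093)),
(c2,d(333,425),(-.125,-.15,.085)),(c2,d(316,412),(-.106,-.15,.093)),(c2,d(38,497),(.003,.03,.093)),(c2,d(198,545),(-.106,.03,.093)),(c2,d(168,382),(.003,-.15,.093)),(c2,(206,238),(-.125,.15,.085))]
S,r=fit(st,[.6,-.1,0]);print('station',S.round(4),r)
tr=[(c1,ts(508,30),(-.095,.07,.015)),(c1,ts(727,127),(.095,.07,.015)),(c1,ts(418,195),(-.095,-.07,.015)),(c1,ts(648,298),(.095,-.07,.015)),
(c2,td(502,370),(.095,-.07,.015)),(c2,td(712,412),(-.095,-.07,.015)),(c2,td(670,497),(-.095,.07,.015)),(c2,td(445,445),(.095,.07,.015))]
T,r=fit(tr,[.4,-.4,0]);print('tray',T.round(4),r)
def loc(P,X):return R.from_euler('z',-P[2]).as_matrix()@(X-np.array([P[0],P[1],0]))
for n,a,b in[('tee',s(143,188),d(182,503)),('disc',s(119,242),d(218,465)),('nearcover',s(217,208),d(99,484)),('fourth',s(187,278),d(147,441))]:
    X,e=tri(ray(c1,*a),ray(c2,*b));print(n,X.round(4),'st',(1000*loc(S,X)).round(1),np.round(e,4))
X,e=tri(ray(c1,*ts(560,177)),ray(c2,*td(585,352)));print('scr',X.round(4),'tray',(1000*loc(T,X)).round(1),e)
p=[onz(c1,*ts(*q),.064) for q in((518,146),(612,180),(604,208),(508,172))];print(np.round(p,3).tolist());
for A,B in((0,1),(3,2)):print('yaw',np.arctan2(*(p[B]-p[A])[1::-1]))
a=onz(c2,*td(628,358),.064);b=onz(c2,*td(541,348),.064);print(a,b,'yaw',np.arctan2(*(b-a)[1::-1]))
for q in((22,512),(88,544)):print('fin',(1000*loc(S,onz(c2,*d(*q),.113))).round(1))
for q in((213,103),(262,128)):print('fin',(1000*loc(S,onz(c1,*s(*q),.113))).round(1))
X=(.2,0)
for z,q in((.13,(328,284)),):
    print('bottle',onz(c1,q[0]/1.5625,q[1]/1.5625,z))
E
python3 m.py
```

```text
station [0.6148 0.1283 0.2242] [[-2.9, -1.1], [-1.4, -0.6], [-0.5, -0.1], [-0.3, -1.5], [-2.3, -2.0], [1.2, -0.1], [-0.7, -2.9], [0.2, -1.7], [-2.7, 1.9]]
tray [ 0.4683 -0.3179  0.1822] [[-1.6, -1.9], [-0.1, -1.7], [-1.1, -0.4], [-0.7, 0.2], [-1.1, -1.5], [-0.3, -1.0], [-0.7, -3.0], [-1.5, -2.9]]
tee [0.5386 0.107  0.0889] st [-79.   -3.8  88.9] [0.0007 0.0007]
disc [0.5475 0.0582 0.0905] st [-81.1 -53.3  90.5] [0.0009 0.0009]
nearcover [0.5952 0.1233 0.0909] st [-20.2  -0.6  90.9] [0.0007 0.0007]
fourth [0.6061 0.0619 0.0906] st [-23.2 -62.8  90.6] [0.0007 0.0007]
scr [ 0.4798 -0.3378  0.0663] tray [  7.7 -21.6  66.3] [0.0029227148249192144, 0.0029227148249191016]
[[0.443, -0.335, 0.064], [0.514, -0.317, 0.064], [0.521, -0.336, 0.064], [0.449, -0.354, 0.064]]
yaw 0.25049049635893744
yaw 0.2415059658601025
[ 0.44598668 -0.35560184  0.064     ] [ 0.51283416 -0.32953931  0.064     ] yaw 0.37175244660911533
fin [-11.5  77.1 113. ]
fin [-65.9  92.3 113. ]
fin [-49.3  72.6 113. ]
fin [ -7.4  65.5 113. ]
bottle [ 0.37704613 -0.05951561  0.13      ]
```

```bash
cat >> h.py <<'E'
ST=np.array([0.6148,0.1283,0.2242])
def stw(P,X):
    return R.from_euler('z',P[2]).as_matrix()@np.array(X,float)+np.array([P[0],P[1],0])
def toolR(az,lean=0):
    # tool x azimuth az+pi (camera to robot), tool z down, leaned: z tips towards azimuth az
    b=R.from_euler('z',az)
    z=np.array([np.sin(lean),0,-np.cos(lean)]);x=np.array([-np.cos(lean),0,-np.sin(lean)]);y=np.cross(z,x)
    return b*R.from_matrix(np.c_[x,y,z])
def cur():
    s=bot.get_state();return np.array(s['eef_pos']),R.from_rotvec(s['orientation']),s
def plan(wps,start=None,long=False):
    """wps: list of (pos,R,n)"""
    p,r,_=cur() if start is None else (*start,0)
    out=[]
    for q,rt,n in wps:
        q=np.array(q)
        dv=(r.inv()*rt).as_rotvec()
        if long is True and np.linalg.norm(dv)>2: dv=dv if dv[2]<0 else dv*(1-2*np.pi/np.linalg.norm(dv))
        r0,p0=r,p
        for k in range(n):
            r1=r0*R.from_rotvec(dv*(k+1)/n);p1=p0+(q-p0)*(k+1)/n
            t=np.round(r.inv().apply(p1-p)/.025,2);w=np.round((r.inv()*r1).as_rotvec()/.08,2)
            out.append([t.tolist(),w.tolist()]);p=p+r.apply(t*.025);r=r*R.from_rotvec(w*.08)
    m=max(abs(v) for o in out for l in o for v in l)
    for i in range(0,len(out),20):print(str(out[i:i+20]).replace(' ','').replace('.0,',',').replace('.0]',']').replace('-0,','0,').replace('-0]','0]'))
    print('max',m,'end',p.round(4),np.round(r.as_rotvec(),3))
    return p,r
E
python3 - <<'E'
from h import *
p,r,_=cur();print(p,r.as_matrix().round(3))
plan([(stw(ST,(-.085,.02,.28)),toolR(ST[2]),40)],long=True)
E
```

```text
[ 0.18940674 -0.54252272  0.25262163] [[ 0.944  0.329 -0.   ]
 [ 0.329 -0.944  0.001]
 [ 0.    -0.001 -1.   ]]
[[[0.54,-0.52,-0.03],[0,0,-0.95]],[[0.58,-0.48,-0.02],[0,0,-0.94]],[[0.61,-0.44,-0.03],[0,0,-0.95]],[[0.65,-0.39,-0.03],[0,0,-0.95]],[[0.67,-0.33,-0.02],[0,0,-0.94]],[[0.69,-0.29,-0.03],[0,0,-0.95]],[[0.72,-0.23,-0.03],[0,0,-0.95]],[[0.73,-0.18,-0.02],[0,0,-0.95]],[[0.74,-0.12,-0.03],[0,-0.01,-0.94]],[[0.75,-0.07,-0.03],[0,0,-0.95]],[[0.75,0,-0.02],[0,0,-0.95]],[[0.75,0.05,-0.03],[0,0,-0.94]],[[0.75,0.1,-0.03],[0,0,-0.95]],[[0.73,0.16,-0.02],[0,0,-0.95]],[[0.72,0.22,-0.03],[0,0,-0.94]],[[0.7,0.27,-0.03],[0,0,-0.95]],[[0.68,0.32,-0.03],[0,0,-0.95]],[[0.65,0.37,-0.02],[0,0,-0.94]],[[0.63,0.43,-0.03],[0,0,-0.95]],[[0.59,0.46,-0.03],[0,0,-0.95]]]
[[[0.55,0.51,-0.02],[0,0,-0.94]],[[0.51,0.55,-0.03],[0,0,-0.95]],[[0.47,0.59,-0.03],[0,0,-0.95]],[[0.42,0.62,-0.03],[0,0,-0.95]],[[0.37,0.65,-0.02],[0,0,-0.94]],[[0.33,0.68,-0.03],[0,0,-0.95]],[[0.27,0.7,-0.03],[0,-0.01,-0.95]],[[0.22,0.72,-0.02],[0,0,-0.94]],[[0.16,0.74,-0.03],[0,0,-0.95]],[[0.11,0.74,-0.03],[0,0,-0.95]],[[0.05,0.75,-0.03],[0,0,-0.94]],[[-0.01,0.75,-0.02],[0,0,-0.95]],[[-0.06,0.75,-0.03],[0,0,-0.95]],[[-0.12,0.74,-0.03],[0,0,-0.94]],[[-0.18,0.73,-0.03],[0,0,-0.95]],[[-0.23,0.72,-0.02],[0,0,-0.95]],[[-0.28,0.69,-0.03],[0,0,-0.94]],[[-0.34,0.68,-0.03],[0,0,-0.95]],[[-0.39,0.64,-0.02],[0,0,-0.95]],[[-0.43,0.62,-0.03],[0,0,-0.95]]]
max 0.95 end [0.5275 0.129  0.28  ] [ 0.352 -3.122 -0.   ]
```

Call:
carry_out(deltas=[[[0.54, -0.52, -0.03], [0, 0, -0.95]], [[0.58, -0.48, -0.02], [0, 0, -0.94]], [[0.61, -0.44, -0.03], [0, 0, -0.95]], [[0.65, -0.39, -0.03], [0, 0, -0.95]], [[0.67, -0.33, -0.02], [0, 0, -0.94]], [[0.69, -0.29, -0.03], [0, 0, -0.95]], [[0.72, -0.23, -0.03], [0, 0, -0.95]], [[0.73, -0.18, -0.02], [0, 0, -0.95]], [[0.74, -0.12, -0.03], [0, 0, -0.94]], [[0.75, -0.07, -0.03], [0, 0, -0.95]], [[0.75, 0, -0.02], [0, 0, -0.95]], [[0.75, 0.05, -0.03], [0, 0, -0.94]], [[0.75, 0.1, -0.03], [0, 0, -0.95]], [[0.73, 0.16, -0.02], [0, 0, -0.95]], [[0.72, 0.22, -0.03], [0, 0, -0.94]], [[0.7, 0.27, -0.03], [0, 0, -0.95]], [[0.68, 0.32, -0.03], [0, 0, -0.95]], [[0.65, 0.37, -0.02], [0, 0, -0.94]], [[0.63, 0.43, -0.03], [0, 0, -0.95]], [[0.59, 0.46, -0.03], [0, 0, -0.95]]], fingers=0)

```text
time: 2.65
eef_pos: [0.3585, -0.2063, 0.2666]
orientation: [-1.886, -2.512, 0.0]
force: [-0.1, -0.4, 0.1]
grip_width: 0.0857
gripper_force: 0.0
```

Call:
carry_out(deltas=[[[0.55, 0.51, -0.02], [0, 0, -0.94]], [[0.51, 0.55, -0.03], [0, 0, -0.95]], [[0.47, 0.59, -0.03], [0, 0, -0.95]], [[0.42, 0.62, -0.03], [0, 0, -0.95]], [[0.37, 0.65, -0.02], [0, 0, -0.94]], [[0.33, 0.68, -0.03], [0, 0, -0.95]], [[0.27, 0.7, -0.03], [0, 0, -0.95]], [[0.22, 0.72, -0.02], [0, 0, -0.94]], [[0.16, 0.74, -0.03], [0, 0, -0.95]], [[0.11, 0.74, -0.03], [0, 0, -0.95]], [[0.05, 0.75, -0.03], [0, 0, -0.94]], [[-0.01, 0.75, -0.02], [0, 0, -0.95]], [[-0.06, 0.75, -0.03], [0, 0, -0.95]], [[-0.12, 0.74, -0.03], [0, 0, -0.94]], [[-0.18, 0.73, -0.03], [0, 0, -0.95]], [[-0.23, 0.72, -0.02], [0, 0, -0.95]], [[-0.28, 0.69, -0.03], [0, 0, -0.94]], [[-0.34, 0.68, -0.03], [0, 0, -0.95]], [[-0.39, 0.64, -0.02], [0, 0, -0.95]], [[-0.43, 0.62, -0.03], [0, 0, -0.95]]])

```text
time: 5.15
eef_pos: [0.5275, 0.1292, 0.2799]
orientation: [0.356, -3.121, 0.0]
force: [0.0, -0.5, 0.1]
grip_width: 0.0858
gripper_force: 0.0
```

```bash
python3 - <<'E'
from h import *
import pickle
p,r,s=cur();print(p,r.as_rotvec(),s['qpos'].round(2),s['joint_velocities'].round(2))
im,c=snap('wrist','w1');pickle.dump(c,open('w1.pkl','wb'))
cv2.imwrite('pics/w1L.png',cv2.resize(im,(800,600),interpolation=cv2.INTER_CUBIC))
E
```

```text
[0.52752023 0.12918289 0.27990996] [ 3.55895381e-01 -3.12057117e+00  2.31802397e-04] [ 0.11  0.21  1.52 -0.    1.4  -1.69] [ 0.24  0.14 -0.21 -0.    0.06 -0.36]
```

View pics/w1L.png

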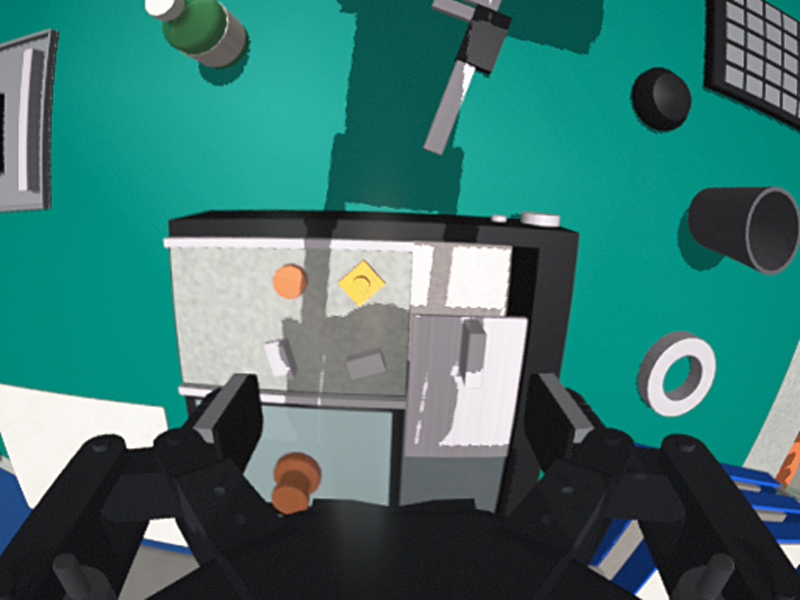

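The wrist picture shows the station clearly. Front strip ends are at 163,242 and 412,243, rear strip ends at 178,391 and 407,402. The cover's front-left corner is at 527,317 and the fin spans about 460–484, 320–383. All four chips are on the shelf. I'll refit the station pose from these.

```bash
python3 - <<'E'
from h import *
import pickle
from scipy.optimize import least_squares
c=pickle.load(open('w1.pkl','rb'));k=1.5625
def fproj(c,X):
    p=np.array(c['R'])@X+np.array(c['t']);r=np.hypot(p[0],p[1]);th=np.arctan2(r,p[2])
    return np.array([c['cx']+c['fx']*th*p[0]/r,c['cy']+c['fy']*th*p[1]/r])
L=[((163,242),(-103,-150,93)),((412,243),(-103,30,93)),((178,391),(3,-150,93)),((407,402),(3,30,93))]
def f(q):
    o=[]
    for uv,X in L:o+=list(fproj(c,stw(q,np.array(X)/1000))*k-uv)
    return o
q=least_squares(f,ST);print(q.x.round(4),np.round(q.fun,1))
S=q.x
def loc(u,v,z):
    X=onz(c,u/k,v/k,z,True)-np.array([S[0],S[1],0]);return (1000*R.from_euler('z',-S[2]).apply(X)).round(1)
print('cover',loc(527,317,.08),loc(412,315,.08))
for n,u in dict(finA=(463,322),finB=(483,322),finC=(484,372),finD=(460,380)).items():print(n,loc(*u,.113),loc(*u,.08))
for n,u in dict(tee=(361,284),disc=(290,281),n1=(279,358),n2=(366,365),fit=(295,472)).items():print(n,loc(*u,.09))
for j in(.05,.06,.07):
  print(j,[ (fproj(c,stw(S,(-.092+j+dx,.075+dy,z)))*k).round().tolist() for z in(.113,.08) for dx,dy in((-.02,-.006),(-.02,.006),(.02,.006),(.02,-.006))])
im=cv2.imread('pics/w1.png');cv2.imwrite('pics/w1c.png',cv2.resize(im[140:310,100:380],None,fx=2.8,fy=2.8,interpolation=cv2.INTER_CUBIC))
E
```

```text
[0.6139 0.1282 0.2054] [ 0.3  7.2 -0.2  7.1  0.7 -8.6  0.  -8.8]
cover [-53.6 118.2  80. ] [-53.6  32.2  80. ]
finA [-59.6  64.3 113. ] [-48.9  69.8  80. ]
finB [-59.8  77.7 113. ] [-49.2  84.7  80. ]
finC [-23.7  81.5 113. ] [-8.9 89.  80. ]
finD [-17.6  65.2 113. ] [-2.2 70.8 80. ]
tee [-78.2  -4.1  90. ]
disc [-79.5 -54.   90. ]
n1 [-21.1 -65.   90. ]
n2 [-17.8  -0.5  90. ]
fit [ 82.3 -60.   90. ]
0.05 [[470.0, 319.0], [488.0, 319.0], [483.0, 374.0], [466.0, 374.0], [463.0, 305.0], [479.0, 305.0], [475.0, 356.0], [460.0, 356.0]]
0.06 [[469.0, 333.0], [487.0, 333.0], [482.0, 387.0], [465.0, 387.0], [462.0, 318.0], [478.0, 318.0], [474.0, 368.0], [459.0, 368.0]]
0.07 [[468.0, 347.0], [486.0, 347.0], [480.0, 400.0], [464.0, 400.0], [461.0, 331.0], [477.0, 331.0], [473.0, 380.0], [458.0, 380.0]]
```

View pics/w1c.png

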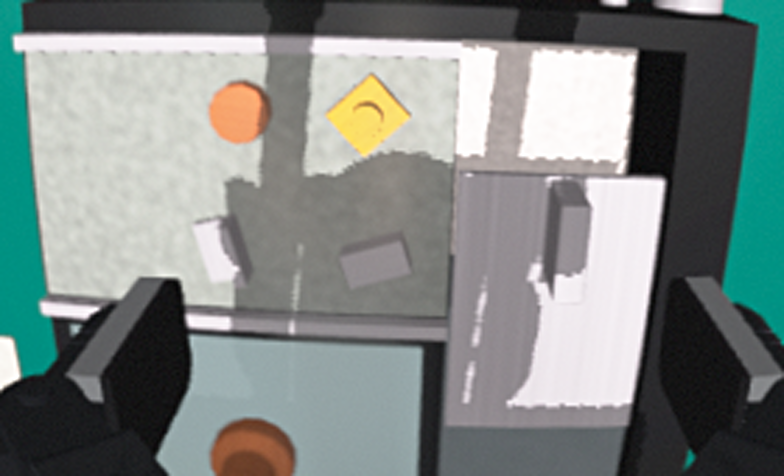

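```bash
cat >> h.py <<'E'
def fproj(c,X):
    p=np.array(c['R'])@X+np.array(c['t']);r=np.hypot(p[0],p[1]);th=np.arctan2(r,p[2])
    return np.array([c['cx']+c['fx']*th*p[0]/r,c['cy']+c['fy']*th*p[1]/r])
E
python3 - <<'E'
from h import *
import pickle
from scipy.optimize import least_squares
c=pickle.load(open('w1.pkl','rb'));c1,c2,_=pickle.load(open('c.pkl','rb'));k=1.5625
L=[((163,242),(-109,-150,93)),((412,243),(-109,30,93)),((178,391),(9,-150,93)),((407,402),(9,30,93)),((577,234),(-125,150,85))]
def f(q):
    o=[]
    for uv,X in L:o+=list(fproj(c,stw(q,np.array(X)/1000))*k-uv)
    o+=list(fproj(c,stw(q,(-.113+q[3],.118,.08)))*k-(527,317))
    o+=list(fproj(c,stw(q,(-.112+q[3],.081,.113)))*k-(483,321))
    o+=list(fproj(c,stw(q,(-.072+q[3],.081,.113)))*k-(485.5,370.5))
    return o
q=least_squares(f,[*ST,.06],loss='soft_l1');print(q.x.round(4),np.round(f(q.x),1))
S=q.x
# check vs fixed cams strip ends
for cc,uv,X in((c1,(281.5,159.5),(-.109,.03,.093)),(c2,(249,178),(-.109,-.15,.093)),(c2,(179.5,199.3),(.009,.03,.093)),(c2,(219.5,211.3),(-.109,.03,.093)),(c2,(212,170.5),(.009,-.15,.093))):
    print((proj(cc,stw(S,X))-uv).round(1))
def loc(u,v,z):
    X=onz(c,u/k,v/k,z,True)-np.array([S[0],S[1],0]);return (1000*R.from_euler('z',-S[2]).apply(X)).round(1)
for n,u in dict(tee=(361,284),disc=(290,281),n1=(279,358),n2=(366,365)).items():print(n,loc(*u,.09))
E
```

```text
[0.616  0.1277 0.1978 0.0489] [-0.3  0.1 -0.2  1.4  0.8 -1.1 -1.7  0.8  1.1 -5.3  0.2 -9.9  4.3  0.
 -3.7  5.7]
[-0.6 -0.8]
[-0.6 -1.3]
[-1.2 -0.9]
[-0.6 -2.5]
[-0.6 -2.1]
tee [-80.1  -3.8  90. ]
disc [-81.  -53.7  90. ]
n1 [-22.5 -64.3  90. ]
n2 [-19.7   0.3  90. ]
```

```bash
python3 - <<'E'
import cv2,numpy as np
g=cv2.cvtColor(cv2.imread('pics/w1.png'),cv2.COLOR_BGR2GRAY)
print('cols',list(range(290,316)))
for r in range(194,256,2):print(r,round(r*1.5625),g[r,290:316].tolist())
s=cv2.cvtColor(cv2.imread('pics/side0.png'),cv2.COLOR_BGR2GRAY)
print('side cols 172..195')
for r in range(199,226):print(r,s[r,172:196].tolist())
E
```

```text
cols [290, 291, 292, 293, 294, 295, 296, 297, 298, 299, 300, 301, 302, 303, 304, 305, 306, 307, 308, 309, 310, 311, 312, 313, 314, 315]
194 303 [251, 253, 254, 253, 251, 251, 251, 251, 252, 252, 252, 252, 251, 251, 252, 253, 254, 254, 253, 253, 252, 251, 247, 247, 248, 248]
196 306 [250, 208, 180, 177, 192, 240, 255, 255, 226, 187, 189, 239, 255, 255, 254, 221, 188, 217, 255, 255, 255, 253, 255, 250, 254, 255]
198 309 [159, 160, 163, 164, 163, 162, 158, 159, 163, 169, 171, 166, 164, 167, 168, 171, 174, 168, 158, 150, 151, 158, 180, 171, 158, 155]
200 312 [166, 168, 169, 170, 169, 165, 166, 168, 174, 170, 162, 161, 167, 171, 169, 171, 173, 170, 166, 165, 169, 176, 175, 171, 169, 170]
202 316 [112, 113, 109, 106, 108, 115, 129, 129, 132, 142, 135, 127, 129, 124, 117, 116, 125, 133, 130, 132, 143, 143, 143, 144, 143, 140]
204 319 [151, 150, 147, 145, 169, 215, 219, 174, 163, 163, 143, 121, 126, 127, 127, 132, 143, 149, 150, 206, 246, 248, 250, 251, 249, 247]
206 322 [149, 147, 145, 146, 152, 173, 159, 107, 119, 123, 113, 104, 103, 103, 105, 101, 106, 128, 147, 201, 240, 244, 244, 244, 2
[... 5871 characters left out ...]
31, 32]
220 [221, 220, 221, 220, 220, 219, 218, 219, 218, 218, 218, 219, 220, 221, 225, 231, 206, 154, 90, 47, 24, 29, 31, 31]
221 [224, 222, 221, 221, 221, 221, 219, 221, 219, 219, 219, 218, 219, 221, 228, 205, 154, 100, 49, 24, 28, 29, 33, 35]
222 [241, 234, 229, 226, 223, 222, 221, 221, 221, 221, 221, 221, 222, 228, 201, 149, 101, 47, 25, 29, 31, 32, 29, 33]
223 [159, 167, 216, 211, 239, 232, 228, 224, 223, 221, 222, 224, 230, 204, 151, 99, 45, 24, 27, 34, 33, 33, 30, 35]
224 [25, 54, 125, 120, 169, 185, 213, 240, 232, 229, 227, 231, 207, 139, 99, 48, 21, 29, 31, 32, 31, 33, 34, 32]
225 [40, 34, 31, 28, 54, 85, 122, 157, 166, 216, 242, 210, 152, 82, 42, 17, 27, 28, 34, 31, 33, 29, 36, 33]
```

```bash
python3 - <<'E'
from h import *
import pickle
from scipy.optimize import least_squares
c=pickle.load(open('w1.pkl','rb'));k=1.5625
L=[((163,242),(-109,-150,93)),((412,243),(-109,30,93)),((178,391),(9,-150,93)),((407,402),(9,30,93))]
def f(q):
    o=[]
    for uv,X in L:o+=list(fproj(c,stw(q,np.array(X)/1000))*k-uv)
    for uv,X in [((299.5,213),(-112,69)),((310,213),(-112,81)),((308,247.5),(-72,81)),((297,247.5),(-72,69))]:
        o+=list((fproj(c,stw(q,(X[0]/1000+q[3],X[1]/1000,.113)))-uv)*k)
    o+=list(fproj(c,stw(q,(-.113+q[3],.118,.08)))*k-(527,317))
    return o
q=least_squares(f,[*ST,.06],loss='soft_l1');print(q.x.round(4),np.round(f(q.x),1))
S=q.x;open('h.py','a').write(f"ST=np.array({S[:3].round(4).tolist()})\n")
l=np.radians(28);Rt=toolR(S[2],l);z=Rt.apply([0,0,1])
g=stw(S,(-.092+S[3],.075,.108))-.003*z
print('grasp',g)
plan([(g-.08*z,Rt,10),(g,Rt,7)])
E
```

```text
[0.6152 0.128  0.2035 0.0583] [-0.5  0.4 -0.4  0.2  1.4 -0.8 -1.  -0.1  0.7 -0.4  2.  -0.1 -0.2  0.1
  0.1  0.1 -0.8  0.3]
grasp [0.56565781 0.19434388 0.11064884]
[[[-0.05,0.22,0.4],[0.01,-0.61,0.03]],[[-0.03,0.21,0.39],[0.01,-0.61,0.03]],[[-0.01,0.22,0.4],[0.01,-0.61,0.03]],[[0.01,0.21,0.4],[0.01,-0.61,0.04]],[[0.03,0.22,0.39],[0.01,-0.61,0.03]],[[0.04,0.22,0.4],[0.01,-0.61,0.03]],[[0.07,0.21,0.39],[0.01,-0.6,0.03]],[[0.09,0.22,0.39],[0.01,-0.61,0.03]],[[0.11,0.22,0.38],[0.02,-0.61,0.03]],[[0.12,0.22,0.38],[0.01,-0.61,0.03]],[[0,0,0.46],[0,0,0]],[[0,0,0.45],[0,0,0]],[[0,0,0.46],[0,0,0]],[[0,0,0.46],[0,0,0]],[[0,0,0.45],[0,0,0]],[[0,0,0.46],[0,0,0]],[[0,0,0.46],[0,0,0]]]
max 0.61 end [0.5658 0.1944 0.1106] [-0.27   2.641  0.067]
```

Call:
carry_out(deltas=[[[-0.05, 0.22, 0.4], [0.01, -0.61, 0.03]], [[-0.03, 0.21, 0.39], [0.01, -0.61, 0.03]], [[-0.01, 0.22, 0.4], [0.01, -0.61, 0.03]], [[0.01, 0.21, 0.4], [0.01, -0.61, 0.04]], [[0.03, 0.22, 0.39], [0.01, -0.61, 0.03]], [[0.04, 0.22, 0.4], [0.01, -0.61, 0.03]], [[0.07, 0.21, 0.39], [0.01, -0.6, 0.03]], [[0.09, 0.22, 0.39], [0.01, -0.61, 0.03]], [[0.11, 0.22, 0.38], [0.02, -0.61, 0.03]], [[0.12, 0.22, 0.38], [0.01, -0.61, 0.03]], [[0, 0, 0.46], [0, 0, 0]], [[0, 0, 0.45], [0, 0, 0]], [[0, 0, 0.46], [0, 0, 0]], [[0, 0, 0.46], [0, 0, 0]], [[0, 0, 0.45], [0, 0, 0]], [[0, 0, 0.46], [0, 0, 0]], [[0, 0, 0.46], [0, 0, 0]]], fingers=0.45, force=30)

```text
time: 7.32
eef_pos: [0.5651, 0.1913, 0.1101]
orientation: [-0.264, 2.643, 0.062]
force: [0.0, 0.8, -0.0]
grip_width: 0.0471
gripper_force: 0.0
```

Call:
carry_out(deltas=[[[0, 0, 0], [0, 0, 0]], [[0, 0, 0], [0, 0, 0]], [[0, 0, 0], [0, 0, 0]], [[0, 0, 0], [0, 0, 0]], [[0, 0, 0], [0, 0, 0]]], fingers=1)

```text
time: 7.95
eef_pos: [0.5638, 0.1939, 0.1107]
orientation: [-0.262, 2.643, 0.067]
force: [-1.3, 17.0, -4.4]
grip_width: 0.0115
gripper_force: 34.5
```

```bash
python3 - <<'E'
from h import *
p,r,s=cur();print(p,s['grip_width'],s['force'].round(1),s['qpos'].round(2))
d=R.from_euler('z',ST[2]).apply([1,0,0]);print((r.inv().apply(d)*.0615/.025).round(3),(R.from_euler('z',-ST[2]).apply(p-[ST[0],ST[1],0])).round(4))
E
```

```text
[0.56384738 0.19392527 0.11074333] 0.011496921961784206 [-1.3 17.  -4.4] [ 0.22  0.27  2.06 -0.03  0.33 -1.53]
[-2.174  0.014  1.152] [-0.037   0.0749  0.1107]
```

Call:
carry_out(deltas=[[[-0.13, 0, 0.07], [0, 0, 0]], [[-0.27, 0, 0.14], [0, 0, 0]], [[-0.27, 0, 0.14], [0, 0, 0]], [[-0.27, 0, 0.14], [0, 0, 0]], [[-0.27, 0, 0.14], [0, 0, 0]], [[-0.27, 0, 0.14], [0, 0, 0]], [[-0.27, 0, 0.14], [0, 0, 0]], [[-0.27, 0, 0.14], [0, 0, 0]], [[-0.11, 0, 0.06], [0, 0, 0]], [[0, 0, 0], [0, 0, 0]], [[0, 0, 0], [0, 0, 0]]])

```text
time: 9.32
eef_pos: [0.6223, 0.2052, 0.1108]
orientation: [-0.262, 2.644, 0.066]
force: [-1.5, 10.8, -3.4]
grip_width: 0.0113
gripper_force: 34.6
```

```bash
python3 - <<'E'
from h import *
p,r,s=cur();print(p,s['grip_width'],R.from_euler('z',-ST[2]).apply(s['force']).round(1),s['qpos'].round(2))
print((R.from_euler('z',-ST[2]).apply(p-[ST[0],ST[1],0])).round(4))
E
```

```text
[0.62232532 0.20515128 0.11075923] 0.011269873156422767 [ 0.7 10.8 -3.4] [ 0.22  0.34  1.93 -0.02  0.39 -1.53]
[0.0226 0.0741 0.1108]
```

Call:
carry_out(deltas=[[[-0.09, 0, 0.05], [0, 0, 0]], [[-0.09, 0, 0.05], [0, 0, 0]], [[0, 0, 0], [0, 0, 0]], [[0, 0, 0], [0, 0, 0]]])

```text
time: 9.82
eef_pos: [0.6271, 0.2061, 0.1107]
orientation: [-0.262, 2.645, 0.066]
force: [-2.8, 10.0, -2.6]
grip_width: 0.0113
gripper_force: 34.9
```

```bash
cat > f.py <<'E'
from h import *
p,r,s=cur();print(s['grip_width'],R.from_euler('z',-ST[2]).apply(s['force']).round(1))
print((R.from_euler('z',-ST[2]).apply(p-[ST[0],ST[1],0])).round(4))
E
python3 f.py
```

```text
0.011313764646241231 [-0.7 10.4 -2.6]
[0.0274 0.0741 0.1107]
```

Call:
carry_out(deltas=[[[-0.09, 0, 0.05], [0, 0, 0]], [[-0.09, 0, 0.05], [0, 0, 0]], [[0, 0, 0], [0, 0, 0]], [[0, 0, 0], [0, 0, 0]]])

```text
time: 10.32
eef_pos: [0.6274, 0.2063, 0.1105]
orientation: [-0.263, 2.652, 0.065]
force: [-21.2, 5.3, 15.6]
grip_width: 0.0114
gripper_force: 38.3
```

```bash
python3 f.py
```

```text
0.011435342897126569 [-19.7   9.5  15.6]
[0.0277 0.0742 0.1105]
```

```bash
python3 - <<'E'
from h import *
p,r,_=cur();z=r.apply([0,0,1])
a=p-.09*z
plan([(a,r,6),((.462,-.30,.27),toolR(.2),27)])
E
```

```text
[[[0,0,-0.6],[0,0,0]],[[0,0,-0.6],[0,0,0]],[[0,0,-0.6],[0,0,0]],[[0,0,-0.6],[0,0,0]],[[0,0,-0.6],[0,0,0]],[[0,0,-0.6],[0,0,0]],[[0.24,-0.69,-0.26],[0,0.22,0]],[[0.24,-0.68,-0.25],[0,0.22,0]],[[0.24,-0.69,-0.24],[0,0.22,0]],[[0.25,-0.69,-0.25],[0,0.23,0]],[[0.25,-0.69,-0.23],[0,0.22,0]],[[0.26,-0.68,-0.24],[0,0.22,-0.01]],[[0.26,-0.69,-0.23],[0,0.22,0]],[[0.27,-0.69,-0.22],[0,0.22,0]],[[0.27,-0.68,-0.22],[0,0.22,0]],[[0.27,-0.69,-0.21],[0,0.22,0]],[[0.28,-0.69,-0.21],[0,0.23,0]],[[0.28,-0.68,-0.21],[0,0.22,0]],[[0.28,-0.69,-0.2],[0,0.22,0]],[[0.29,-0.69,-0.19],[0,0.22,0]]]
[[[0.29,-0.68,-0.19],[0,0.22,0]],[[0.3,-0.69,-0.19],[0,0.22,0]],[[0.29,-0.69,-0.18],[0,0.22,-0.01]],[[0.31,-0.68,-0.17],[0,0.22,0]],[[0.3,-0.69,-0.17],[0,0.23,0]],[[0.31,-0.69,-0.16],[0,0.22,0]],[[0.31,-0.68,-0.16],[0,0.22,0]],[[0.31,-0.69,-0.15],[0,0.22,0]],[[0.32,-0.69,-0.15],[0,0.22,0]],[[0.32,-0.68,-0.14],[0,0.22,0]],[[0.32,-0.69,-0.13],[0,0.22,0]],[[0.32,-0.69,-0.13],[0,0.23,0]],[[0.32,-0.68,-0.13],[0,0.22,0]]]
max 0.69 end [ 0.4621 -0.2999  0.2701] [ 0.313 -3.126 -0.   ]
```

Call:
carry_out(deltas=[[[0.16, 0, -0.08], [0, 0, 0]], [[0, 0, 0], [0, 0, 0]]])

```text
time: 10.58
eef_pos: [0.627, 0.2061, 0.1106]
orientation: [-0.262, 2.645, 0.066]
force: [-5.2, 9.7, -0.4]
grip_width: 0.0114
gripper_force: 35.3
```

Call:
carry_out(deltas=[[[0, 0, 0], [0, 0, 0]], [[0, 0, 0], [0, 0, 0]], [[0, 0, 0], [0, 0, 0]]], fingers=0.45)

```text
time: 10.95
eef_pos: [0.6297, 0.204, 0.1113]
orientation: [-0.264, 2.642, 0.062]
force: [-0.1, -1.0, -0.0]
grip_width: 0.0472
gripper_force: 0.0
```

```bash
python3 f.py
```

```text
0.04715571113059197 [-0.3 -0.9 -0. ]
[0.0295 0.0715 0.1113]
```

Call:
carry_out(deltas=[[[0, 0, -0.6], [0, 0, 0]], [[0, 0, -0.6], [0, 0, 0]], [[0, 0, -0.6], [0, 0, 0]], [[0, 0, -0.6], [0, 0, 0]], [[0, 0, -0.6], [0, 0, 0]], [[0, 0, -0.6], [0, 0, 0]], [[0.24, -0.69, -0.26], [0, 0.22, 0]], [[0.24, -0.68, -0.25], [0, 0.22, 0]], [[0.24, -0.69, -0.24], [0, 0.22, 0]], [[0.25, -0.69, -0.25], [0, 0.23, 0]], [[0.25, -0.69, -0.23], [0, 0.22, 0]], [[0.26, -0.68, -0.24], [0, 0.22, -0.01]], [[0.26, -0.69, -0.23], [0, 0.22, 0]], [[0.27, -0.69, -0.22], [0, 0.22, 0]], [[0.27, -0.68, -0.22], [0, 0.22, 0]], [[0.27, -0.69, -0.21], [0, 0.22, 0]], [[0.28, -0.69, -0.21], [0, 0.23, 0]], [[0.28, -0.68, -0.21], [0, 0.22, 0]], [[0.28, -0.69, -0.2], [0, 0.22, 0]], [[0.29, -0.69, -0.19], [0, 0.22, 0]]])

```text
time: 13.45
eef_pos: [0.5227, -0.0631, 0.2317]
orientation: [-0.29, 2.889, 0.03]
force: [0.1, -0.9, -0.4]
grip_width: 0.047
gripper_force: 0.0
```

Call:
carry_out(deltas=[[[0.29, -0.68, -0.19], [0, 0.22, 0]], [[0.3, -0.69, -0.19], [0, 0.22, 0]], [[0.29, -0.69, -0.18], [0, 0.22, -0.01]], [[0.31, -0.68, -0.17], [0, 0.22, 0]], [[0.3, -0.69, -0.17], [0, 0.23, 0]], [[0.31, -0.69, -0.16], [0, 0.22, 0]], [[0.31, -0.68, -0.16], [0, 0.22, 0]], [[0.31, -0.69, -0.15], [0, 0.22, 0]], [[0.32, -0.69, -0.15], [0, 0.22, 0]], [[0.32, -0.68, -0.14], [0, 0.22, 0]], [[0.32, -0.69, -0.13], [0, 0.22, 0]], [[0.32, -0.69, -0.13], [0, 0.23, 0]], [[0.32, -0.68, -0.13], [0, 0.22, 0]]], fingers=0.3)

```text
time: 15.08
eef_pos: [0.4624, -0.303, 0.2697]
orientation: [-0.313, 3.118, -0.004]
force: [-0.1, -0.5, -0.2]
grip_width: 0.0598
gripper_force: 0.0
```

```bash
python3 - <<'E'
from h import *
import pickle
p,r,s=cur();print(p,r.as_rotvec(),s['qpos'].round(2),s['time'])
im,c=snap('wrist','w2');pickle.dump(c,open('w2.pkl','wb'))
cv2.imwrite('pics/w2L.png',cv2.resize(im,(800,600),interpolation=cv2.INTER_CUBIC))
E
```

```text
[ 0.46243831 -0.3030257   0.26967119] [-0.31290379  3.1179673  -0.00351388] [-0.71  0.23  1.53  0.    1.38 -2.48] 15.075
```

View pics/w2L.png

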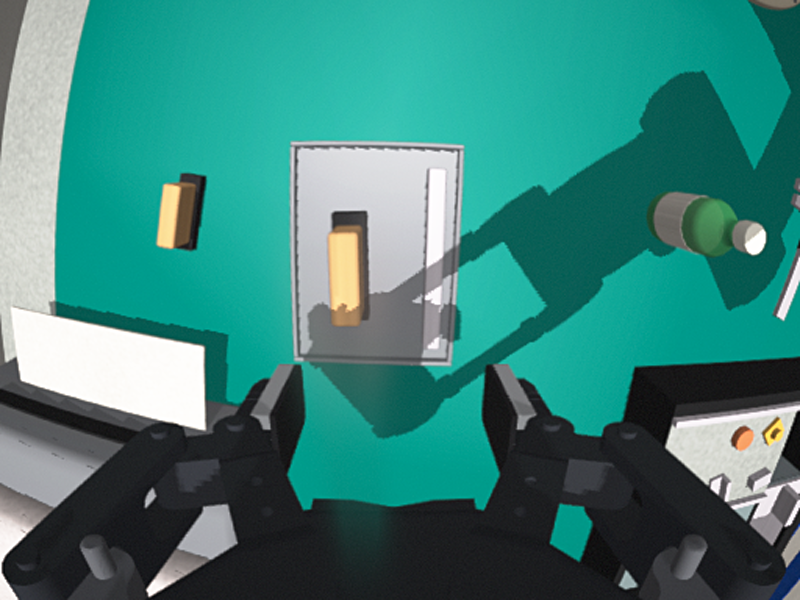

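The wrist picture shows the tray with corners at 291,142, 464,146, 452,365 and 294,363. The scraper's grip top spans 328–362, 226–327, with the foot's front edge at 332–367, 211. The lookalike at 180,212 is smaller. The bar is at x≈436.

```bash
python3 - <<'E'
from h import *
import pickle
from scipy.optimize import least_squares
c=pickle.load(open('w2.pkl','rb'));c1,c2,_=pickle.load(open('c.pkl','rb'));k=1.5625
def fit(L,x0):
    f=lambda q:np.concatenate([fproj(c,stw(q,np.array(X)/1000+[0,0,q[3] if len(q)>3 else 0]))*k-uv for uv,X in L])
    q=least_squares(f,x0,loss='soft_l1');return q.x,f(q.x).round(1)
T,r=fit([((291,142),(-95,-70,15)),((464,146),(-95,70,15)),((452,365),(95,70,15)),((294,363),(95,-70,15))],[.468,-.318,.18]);print('tray',T.round(4),r)
L=[((328,228),(-35,-11,64)),((359,226),(-35,11,64)),((362,325),(35,11,64)),((333,327),(35,-11,64)),((332,211),(-45,-14,18)),((367,212),(-45,14,18)),((369,320),(45,14,18))]
P,r=fit(L,[.48,-.338,.2]);print('scr',P.round(4),r)
P2,r=fit(L[:4],[.48,-.338,.2,0]);print('scr with height offset',P2.round(4),r)
print('in tray',(R.from_euler('z',-T[2]).apply([*(P[:2]-T[:2]),0])*1000).round(1),P[2]-T[2])
a=stw(P,(0,0,.064));print('fixed cams',proj(c1,a),(185,284.5),proj(c2,a),(316,153.5))
np.save('P.npy',P);np.save('T.npy',T)
l=np.radians(12);Rt=toolR(P[2],l);z=Rt.apply([0,0,1])
g=stw(P,(0,0,.045))-.003*z
plan([(g+[0,0,.07],Rt,9),(g,Rt,6)])
E
```

```text
tray [ 0.4676 -0.3193  0.173 ] [-0.8  0.3  0.5 -0.6 -0.2  1.8  0.5 -0.8]
scr [ 0.4769 -0.3368  0.2105] [ 0.3  3.2  0.1  4.6 -0.2 -0.3 -0.5 -2.1  0.1  0.7 -0.1 -1.1  0.4 -1.8]
scr with height offset [ 0.4722 -0.336   0.2206  0.0148] [-0.9 -0.2  0.4  0.7  1.2  0.4 -0.5 -1.1]
in tray [  6.2 -18.8   0. ] 0.03751689763981403
fixed cams [183.51496936 283.42845253] (185, 284.5) [315.9279473  154.07836413] (316, 153.5)
[[[-0.03,-0.14,0.68],[-0.01,-0.28,-0.01]],[[-0.01,-0.15,0.67],[-0.01,-0.28,-0.02]],[[0,-0.14,0.68],[-0.01,-0.28,-0.01]],[[0.02,-0.15,0.68],[-0.01,-0.28,-0.02]],[[0.04,-0.15,0.67],[-0.01,-0.29,-0.01]],[[0.05,-0.14,0.68],[-0.01,-0.28,-0.02]],[[0.06,-0.15,0.67],[-0.01,-0.28,-0.01]],[[0.08,-0.15,0.67],[-0.01,-0.28,-0.02]],[[0.1,-0.15,0.67],[-0.01,-0.28,-0.01]],[[0.1,0,0.46],[0,0,0]],[[0.09,0,0.45],[0,0,0]],[[0.1,0,0.46],[0,0,0]],[[0.1,0,0.46],[0,0,0]],[[0.09,0,0.46],[0,0,0]],[[0.1,0,0.45],[0,0,0]]]
max 0.68 end [ 0.4763 -0.337   0.048 ] [-0.308  2.917  0.032]
```

```bash
python3 - <<'E'
from h import *
import pickle
from scipy.optimize import least_squares
c=pickle.load(open('w2.pkl','rb'));k=1.5625
L=[((328,228),(-35,-11,68)),((359,226),(-35,11,68)),((362,325),(35,11,68)),((333,327),(35,-11,68)),((332,211),(-45,-14,22)),((367,212),(-45,14,22)),((369,320),(45,14,22))]
f=lambda q:np.concatenate([fproj(c,stw(q,np.array(X)/1000))*k-uv for uv,X in L])
P=least_squares(f,[.48,-.338,.2],loss='soft_l1').x;print(P.round(4),f(P).round(1));np.save('P.npy',P)
l=np.radians(12);Rt=toolR(P[2],l);z=Rt.apply([0,0,1])
g=stw(P,(0,0,.049))-.003*z;print(g)
plan([(g+[0,0,.07],Rt,9),(g,Rt,6)])
E
```

```text
[ 0.4759 -0.3366  0.2106] [-0.   2.7  0.2  4.  -0.   0.3 -0.7 -1.5 -0.1  0.   0.  -1.8  0.6 -1.3]
[ 0.47531855 -0.33669139  0.05193444]
[[[-0.02,-0.14,0.66],[-0.01,-0.28,-0.02]],[[-0.01,-0.15,0.66],[-0.01,-0.28,-0.01]],[[0,-0.14,0.66],[-0.01,-0.28,-0.02]],[[0.03,-0.14,0.66],[-0.01,-0.28,-0.01]],[[0.03,-0.15,0.65],[-0.01,-0.29,-0.02]],[[0.05,-0.14,0.66],[-0.01,-0.28,-0.01]],[[0.07,-0.15,0.66],[-0.01,-0.28,-0.02]],[[0.08,-0.14,0.65],[-0.01,-0.28,-0.01]],[[0.1,-0.15,0.65],[-0.01,-0.28,-0.02]],[[0.1,0,0.46],[0,0,0]],[[0.09,0,0.45],[0,0,0]],[[0.1,0,0.46],[0,0,0]],[[0.1,0,0.46],[0,0,0]],[[0.09,0,0.45],[0,0,0]],[[0.1,0,0.46],[0,0,0]]]
max 0.66 end [ 0.4754 -0.3367  0.0519] [-0.309  2.917  0.032]
```

Call:
carry_out(deltas=[[[-0.02, -0.14, 0.66], [-0.01, -0.28, -0.02]], [[-0.01, -0.15, 0.66], [-0.01, -0.28, -0.01]], [[0, -0.14, 0.66], [-0.01, -0.28, -0.02]], [[0.03, -0.14, 0.66], [-0.01, -0.28, -0.01]], [[0.03, -0.15, 0.65], [-0.01, -0.29, -0.02]], [[0.05, -0.14, 0.66], [-0.01, -0.28, -0.01]], [[0.07, -0.15, 0.66], [-0.01, -0.28, -0.02]], [[0.08, -0.14, 0.65], [-0.01, -0.28, -0.01]], [[0.1, -0.15, 0.65], [-0.01, -0.28, -0.02]], [[0, 0, 0], [0, 0, 0]]])

```text
time: 16.38
eef_pos: [0.4813, -0.327, 0.1227]
orientation: [-0.294, 2.933, 0.03]
force: [-1.0, 0.1, -0.3]
grip_width: 0.0598
gripper_force: 0.0
```

```bash
python3 - <<'E'
from h import *
P=np.load('P.npy');l=np.radians(12);Rt=toolR(P[2],l);z=Rt.apply([0,0,1])
g=stw(P,(0,0,.049))-.003*z;p,r,s=cur();print(p-g-[0,0,.07],s['time'])
plan([(g,Rt,6)])
E
```

```text
[0.0059907  0.00971216 0.00081238] 16.375
[[[0.14,-0.06,0.45],[0,-0.03,-0.02]],[[0.15,-0.05,0.46],[-0.01,-0.03,-0.02]],[[0.14,-0.06,0.45],[0,-0.03,-0.02]],[[0.15,-0.05,0.45],[0,-0.03,-0.03]],[[0.14,-0.06,0.45],[0,-0.03,-0.02]],[[0.15,-0.05,0.45],[-0.01,-0.03,-0.02]]]
max 0.46 end [ 0.4754 -0.3366  0.052 ] [-0.308  2.917  0.033]
```

Call:
carry_out(deltas=[[[0.15, -0.17, 0], [0, -0.09, -0.07]], [[0.14, -0.17, 0], [-0.01, -0.09, -0.07]], [[0.1, 0, 0.46], [0, 0, 0]], [[0.1, 0, 0.45], [0, 0, 0]], [[0.09, 0, 0.45], [0, 0, 0]], [[0, 0, 0], [0, 0, 0]], [[0, 0, 0], [0, 0, 0]]])

```text
time: 17.25
eef_pos: [0.4852, -0.3309, 0.091]
orientation: [-0.287, 2.938, 0.013]
force: [-0.3, 0.0, -1.0]
grip_width: 0.06
gripper_force: 0.0
```

```bash
python3 - <<'E'
from h import *
P=np.load('P.npy');l=np.radians(12);Rt=toolR(P[2],l);z=Rt.apply([0,0,1])
g=stw(P,(0,0,.049))-.003*z;p,r,s=cur();print(p-g,s['joint_velocities'].round(2))
plan([(g,Rt,4)])
E
```

```text
[0.00989554 0.0057568  0.03907578] [-0.   -0.01 -0.01  0.    0.    0.  ]
[[[0.18,-0.03,0.36],[-0.04,-0.06,-0.05]],[[0.18,-0.04,0.37],[-0.04,-0.06,-0.04]],[[0.19,-0.03,0.36],[-0.04,-0.06,-0.05]],[[0.18,-0.04,0.36],[-0.04,-0.06,-0.04]]]
max 0.37 end [ 0.4754 -0.3367  0.0519] [-0.308  2.917  0.033]
```

```bash
python3 - <<'E'
from h import *
p,r,s=cur();print(s['qpos'].round(3),r.as_matrix().round(3).tolist(),s['force'],s['ft_torque'])
im=bot.camera('wrist');cv2.imwrite('pics/w3L.png',cv2.resize(im,(800,600)))
E
```

```text
[-0.808  0.375  1.821  0.207  0.845 -2.704] [[-0.963, -0.193, 0.187], [-0.191, 0.981, 0.027], [-0.189, -0.009, -0.982]] [-0.25618006  0.02044218 -0.9909035 ] [-0.02811433  0.06162924  0.01280072]
```

View pics/w3L.png

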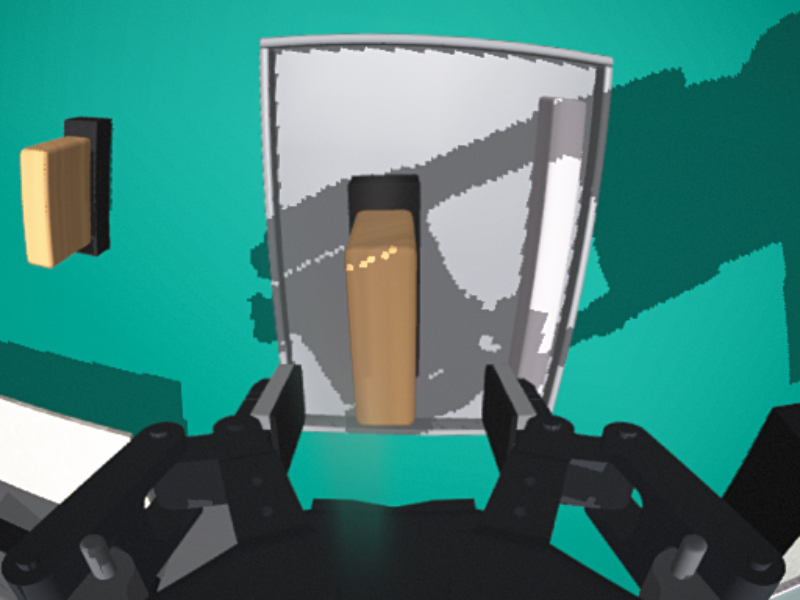

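```bash
python3 - <<'E'
from h import *
P=np.load('P.npy');Rt=toolR(P[2],0)
g=stw(P,(-.008,0,.051));print(g)
plan([(g+[0,0,.055],Rt,5)])
E
```

```text
[ 0.46810526 -0.33823339  0.051     ]
[[[0.12,-0.03,-0.14],[-0.03,0.48,-0.04]],[[0.13,-0.03,-0.14],[-0.03,0.47,-0.04]],[[0.13,-0.03,-0.13],[-0.03,0.48,-0.04]],[[0.14,-0.03,-0.13],[-0.03,0.47,-0.04]],[[0.14,-0.03,-0.13],[-0.02,0.48,-0.04]]]
max 0.48 end [ 0.4681 -0.3383  0.1061] [ 3.310e-01 -3.124e+00  1.000e-03]
```

Call:
carry_out(deltas=[[[0.12, -0.03, -0.14], [-0.03, 0.48, -0.04]], [[0.13, -0.03, -0.14], [-0.03, 0.47, -0.04]], [[0.13, -0.03, -0.13], [-0.03, 0.48, -0.04]], [[0.14, -0.03, -0.13], [-0.03, 0.47, -0.04]], [[0.14, -0.03, -0.13], [-0.02, 0.48, -0.04]], [[0, 0, 0], [0, 0, 0]], [[0, 0, 0], [0, 0, 0]]])

```text
time: 18.18
eef_pos: [0.4679, -0.338, 0.1059]
orientation: [0.331, -3.124, -0.0]
force: [-1.1, -0.6, -0.3]
grip_width: 0.0596
gripper_force: 0.0
```

```bash
python3 - <<'E'
from h import *
P=np.load('P.npy');Rt=toolR(P[2],0)
g=stw(P,(-.008,0,.051));p,r,s=cur();print(p-g,s['qpos'].round(2),(r.inv()*Rt).as_rotvec().round(3))
plan([(g,Rt,5)])
E
```

```text
[-0.00023284  0.00021744  0.05490371] [-0.75  0.4   1.72 -0.    1.03 -2.53] [ 0. -0.  0.]
[[[0,0,0.44],[0,0,0]],[[0,0,0.44],[0,0,0]],[[0,-0.01,0.44],[0,0,0]],[[-0.01,0,0.44],[0,0,0]],[[0,0,0.44],[0,0,0]]]
max 0.44 end [ 0.4682 -0.3382  0.0509] [ 0.331 -3.124 -0.   ]
```

Call:
carry_out(deltas=[[[0, 0, 0.44], [0, 0, 0]], [[0, 0, 0.44], [0, 0, 0]], [[0, 0, 0.44], [0, 0, 0]], [[0, 0, 0.44], [0, 0, 0]], [[0, 0, 0.44], [0, 0, 0]], [[0, 0, 0], [0, 0, 0]]])

```text
time: 18.92
eef_pos: [0.4673, -0.3376, 0.0498]
orientation: [0.33, -3.122, -0.003]
force: [1.0, 0.5, -0.7]
grip_width: 0.0599
gripper_force: 0.0
```

Call:
carry_out(deltas=[[[0, 0, 0], [0, 0, 0]], [[0, 0, 0], [0, 0, 0]], [[0, 0, 0], [0, 0, 0]], [[0, 0, 0], [0, 0, 0]]], fingers=1, force=60)

```text
time: 19.42
eef_pos: [0.4683, -0.3385, 0.0516]
orientation: [-0.331, 3.124, -0.002]
force: [0.8, -0.4, 3.7]
grip_width: 0.0212
gripper_force: 59.1
```

```bash
python3 - <<'E'
from h import *
p,r,s=cur();print(p,r.as_rotvec().round(4),s['force'].round(1),s['grip_width'],s['time']);np.save('G.npy',np.r_[p,r.as_rotvec()])
Rt=toolR(ST[2],0)
# station target: scraper centre x -50 -> tool x -58 ; y -115
off=p[2]-.004 # TCP above underside
a=stw(ST,(-.058,-.118,0));print('off',off)
plan([(p+[0,0,.11],r,6),((a[0],a[1],.085+off+.03),Rt,16),((a[0],a[1],.085+off+.0015),Rt,4)])
E
```

```text
[ 0.46827762 -0.33848662  0.05155628] [-3.3050e-01  3.1237e+00 -1.7000e-03] [ 0.8 -0.4  3.7] 0.0212397682807441 19.425
off 0.047556282982982104
[[[0,0,-0.73],[0,0,0]],[[0,0,-0.74],[0,0,0]],[[0,0,-0.73],[0,0,0]],[[0,0,-0.73],[0,0,0]],[[0,0,-0.74],[0,0,0]],[[0,0,-0.73],[0,0,0]],[[-0.46,0.77,0],[0,0,0.01]],[[-0.45,0.77,-0.01],[0,0,0]],[[-0.46,0.77,0],[0,0,0.01]],[[-0.45,0.77,0],[0,0,0]],[[-0.46,0.77,-0.01],[0,0,0.01]],[[-0.45,0.77,0],[-0.01,0,0]],[[-0.46,0.77,0],[0,0,0.01]],[[-0.45,0.77,0],[0,0,0.01]],[[-0.45,0.77,-0.01],[0,0,0]],[[-0.46,0.77,0],[0,0,0.01]],[[-0.45,0.77,0],[0,0,0]],[[-0.45,0.78,-0.01],[0,0,0.01]],[[-0.45,0.77,0],[0,0,0]],[[-0.45,0.77,0],[0,0,0.01]]]
[[[-0.46,0.77,0],[0,0,0.01]],[[-0.45,0.77,-0.01],[0,0,0]],[[0,0,0.29],[0,0,0]],[[0,0,0.28],[0,0,0]],[[0,0,0.29],[0,0,0]],[[0,0,0.28],[0,0,0]]]
max 0.78 end [0.5824 0.0006 0.1342] [-0.319  3.125 -0.   ]
```

Call:
carry_out(deltas=[[[0, 0, -0.73], [0, 0, 0]], [[0, 0, -0.74], [0, 0, 0]], [[0, 0, -0.73], [0, 0, 0]], [[0, 0, -0.73], [0, 0, 0]], [[0, 0, -0.74], [0, 0, 0]], [[0, 0, -0.73], [0, 0, 0]], [[-0.46, 0.77, 0], [0, 0, 0.01]], [[-0.45, 0.77, -0.01], [0, 0, 0]], [[-0.46, 0.77, 0], [0, 0, 0.01]], [[-0.45, 0.77, 0], [0, 0, 0]], [[-0.46, 0.77, -0.01], [0, 0, 0.01]], [[-0.45, 0.77, 0], [0, 0, 0]], [[-0.46, 0.77, 0], [0, 0, 0.01]], [[-0.45, 0.77, 0], [0, 0, 0.01]], [[-0.45, 0.77, -0.01], [0, 0, 0]], [[-0.46, 0.77, 0], [0, 0, 0.01]], [[-0.45, 0.77, 0], [0, 0, 0]], [[-0.45, 0.78, -0.01], [0, 0, 0.01]], [[-0.45, 0.77, 0], [0, 0, 0]], [[-0.45, 0.77, 0], [0, 0, 0.01]]])

```text
time: 21.92
eef_pos: [0.5665, -0.0387, 0.1606]
orientation: [0.322, -3.122, -0.002]
force: [0.4, -0.5, -2.0]
grip_width: 0.0214
gripper_force: 58.8
```

Call:
carry_out(deltas=[[[-0.46, 0.77, 0], [0, 0, 0.01]], [[-0.45, 0.77, 0], [0, 0, 0]], [[0, 0, 0], [0, 0, 0]], [[0, 0, 0], [0, 0, 0]]])

```text
time: 22.42
eef_pos: [0.5811, 0.0015, 0.1611]
orientation: [0.321, -3.123, 0.0]
force: [0.2, 0.2, -1.1]
grip_width: 0.0215
gripper_force: 58.9
```

```bash
python3 - <<'E'
from h import *
import pickle
p,r,s=cur();print(p,r.as_rotvec().round(4),s['force'].round(1),s['grip_width'],s['time'],(r.inv()*toolR(ST[2])).as_rotvec().round(3))
print(R.from_euler('z',-ST[2]).apply(p-[ST[0],ST[1],0]).round(4))
im,c=snap('wrist','w4');pickle.dump(c,open('w4.pkl','wb'))
cv2.imwrite('pics/w4L.png',cv2.resize(im,(800,600),interpolation=cv2.INTER_CUBIC))
Rt=toolR(ST[2],0);a=stw(ST,(-.058,-.118,0));plan([((a[0],a[1],.085+.0476+.0015),Rt,5)])
E
```

```text
[0.58108648 0.00148103 0.16107915] [ 3.2100e-01 -3.1226e+00  1.0000e-04] [ 0.2  0.2 -1.1] 0.021537833196571446 22.425 [ 0.    -0.003  0.001]
[-0.059  -0.117   0.1611]
[[[-0.01,0,0.22],[0,-0.01,0]],[[-0.01,-0.01,0.21],[0,0,0]],[[0,0,0.22],[0,-0.01,0]],[[-0.01,0,0.22],[0,0,0.01]],[[-0.01,-0.01,0.22],[0,-0.01,0]]]
max 0.22 end [0.5823 0.0007 0.134 ] [-0.319  3.125  0.   ]
```

View pics/w4L.png

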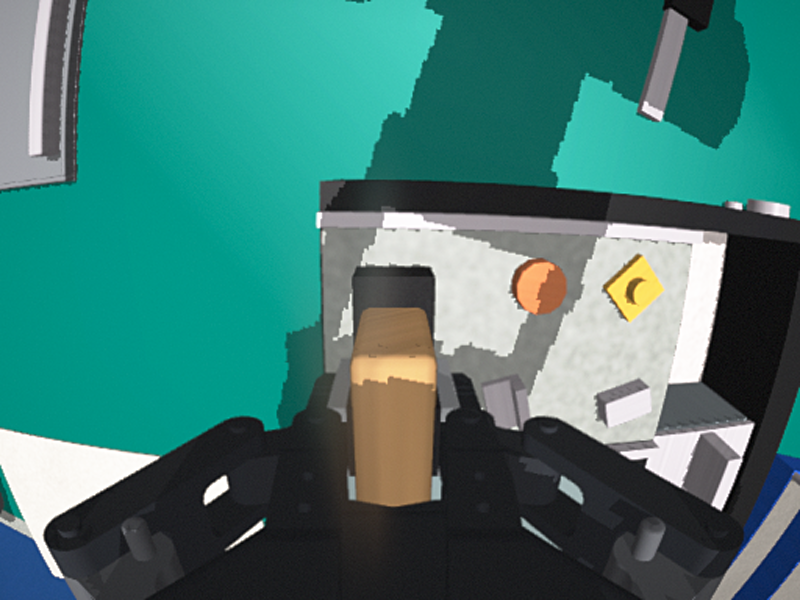

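```bash
python3 - <<'E'
from h import *
import pickle
c=pickle.load(open('w4.pkl','rb'));k=1.5625
def loc(u,v,z):
    return (R.from_euler('z',-ST[2]).apply(onz(c,u/k,v/k,z,True)-[ST[0],ST[1],0])*1000).round(1)
print('foot',loc(356,267,.1315),loc(433,267,.1315)); print('strip',loc(340,222,.093),loc(600,230,.093))
for u in((540,287),(634,287),(505,402),(624,403)):print(loc(*u,.093))
E
```

```text
foot [ -97.2 -130.   131.5] [ -97.2 -104.6  131.5]
strip [-108.4 -139.5   93. ] [-107.2  -27.4   93. ]
[-81.3 -54.1  93. ]
[-81.8  -6.8  93. ]
[-26.1 -65.5  93. ]
[-21.9  -1.5  93. ]
```

Call:
carry_out(deltas=[[[-0.01, 0, 0.22], [0, -0.01, 0]], [[-0.01, -0.01, 0.21], [0, 0, 0]], [[0, 0, 0.22], [0, -0.01, 0]], [[-0.01, 0, 0.22], [0, 0, 0.01]], [[-0.01, -0.01, 0.22], [0, -0.01, 0]], [[0, 0, 0], [0, 0, 0]]])

```text
time: 23.22
eef_pos: [0.5828, 0.0006, 0.134]
orientation: [-0.318, 3.125, 0.001]
force: [-0.1, -0.0, -0.5]
grip_width: 0.0217
gripper_force: 58.9
```

```bash
python3 f.py
```

```text
0.021654007254735784 [-0.1  0.  -0.5]
[-0.0575 -0.1183  0.134 ]
```

Call:
carry_out(deltas=[[[0, 0.2, 0], [0, 0, 0]], [[0, 0.36, 0], [0, 0, 0]], [[0, 0.36, 0], [0, 0, 0]], [[0, 0.36, 0], [0, 0, 0]], [[0, 0.36, 0], [0, 0, 0]], [[0, 0.36, 0], [0, 0, 0]], [[0, 0.36, 0], [0, 0, 0]], [[0, 0.36, 0], [0, 0, 0]], [[0, 0.36, 0], [0, 0, 0]], [[0, 0.36, 0], [0, 0, 0]], [[0, 0.36, 0], [0, 0, 0]], [[0, 0.36, 0], [0, 0, 0]]])

```text
time: 24.72
eef_pos: [0.5621, 0.1031, 0.1346]
orientation: [-0.318, 3.124, 0.0]
force: [0.9, -0.7, -0.7]
grip_width: 0.0214
gripper_force: 58.9
```

```bash
python3 f.py
```

```text
0.021438740704821647 [ 0.8 -0.8 -0.7]
[-0.057  -0.0137  0.1346]
```

Call:
carry_out(deltas=[[[0, 0.3, 0], [0, 0, 0]], [[0, 0.3, 0], [0, 0, 0]], [[0, 0.3, 0], [0, 0, 0]], [[0, 0.3, 0], [0, 0, 0]], [[0, 0.3, 0], [0, 0, 0]], [[0, 0.3, 0], [0, 0, 0]], [[0, 0.25, 0], [0, 0, 0]], [[0, 0, 0], [0, 0, 0]], [[0, 0, -0.5], [0, 0, 0]], [[0, 0, -0.8], [0, 0, 0]], [[0, 0, -0.8], [0, 0, 0]], [[0, -0.8, -0.4], [0, 0, 0]], [[0, -0.8, 0], [0, 0, 0]], [[0, -0.8, 0], [0, 0, 0]], [[0, 0, 0], [0, 0, 0]]])

```text
time: 26.6
eef_pos: [0.5639, 0.0916, 0.1962]
orientation: [-0.313, 3.126, -0.0]
force: [0.2, -0.3, -0.9]
grip_width: 0.0211
gripper_force: 59.0
```

```bash
python3 - <<'E'
from h import *
import pickle
p,r,s=cur();print(R.from_euler('z',-ST[2]).apply(p-[ST[0],ST[1],0]).round(4),s['force'].round(1),s['grip_width'],s['time'])
im,c=snap('wrist','w5');b,_=snap('side','side5');a,_=snap('scene','scene5')
def cr(i,x,y,w,h,W,H):return cv2.resize(i[y:y+h,x:x+w],(W,H),interpolation=cv2.INTER_CUBIC)
m=np.vstack([cv2.resize(im,(800,600))[:400],np.hstack([cr(b,150,150,120,60,400,200),cr(a,250,125,120,60,400,200)])])
cv2.imwrite('pics/m5.png',m)
G=np.load('G.npy');g=G[:3];rg=R.from_rotvec(G[3:])
plan([(g+[0,0,.11],rg,18),(g+[0,0,.008],rg,5)])
E
```

```text
[-0.0576 -0.0253  0.1962] [ 0.2 -0.3 -0.9] 0.021100371631795914 26.6
[[[0.4,-0.9,0.08],[0,0,-0.01]],[[0.4,-0.9,0.07],[0,0,0]],[[0.4,-0.89,0.08],[0,0,-0.01]],[[0.4,-0.9,0.08],[0.01,0,0]],[[0.41,-0.9,0.07],[0,0,-0.01]],[[0.4,-0.9,0.08],[0,0,-0.01]],[[0.4,-0.9,0.08],[0,0,0]],[[0.4,-0.89,0.08],[0,0,-0.01]],[[0.41,-0.9,0.07],[0,0,0]],[[0.4,-0.9,0.08],[0,0,-0.01]],[[0.41,-0.89,0.08],[0,0,-0.01]],[[0.4,-0.9,0.08],[0.01,0,0]],[[0.41,-0.89,0.07],[0,0,-0.01]],[[0.4,-0.9,0.08],[0,0,0]],[[0.41,-0.9,0.08],[0,0,-0.01]],[[0.41,-0.89,0.08],[0,0,-0.01]],[[0.4,-0.9,0.08],[0,0,0]],[[0.41,-0.89,0.07],[0,0,-0.01]],[[0,0,0.82],[0,0,0]],[[0,0,0.81],[0,0,0]]]
[[[0,0,0.82],[0,0,0]],[[0,0,0.82],[0,0,0]],[[0,0,0.81],[0,0,0]]]
max 0.9 end [ 0.4684 -0.3385  0.0597] [-3.310e-01  3.123e+00 -1.000e-03]
```

View pics/m5.png

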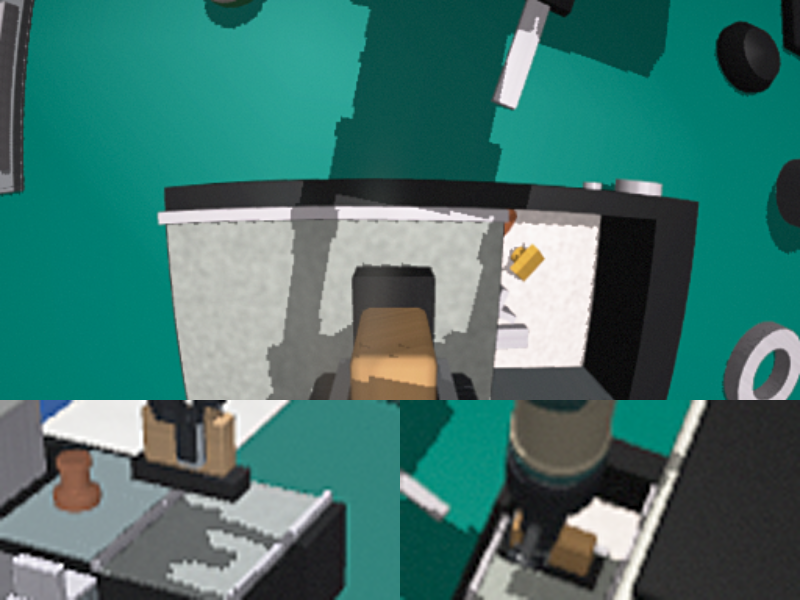

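The picture shows the shelf clear and all four chips in the well: disc at 510,218, tee at 525,260, and angle and bar at 510,300–335. Now I return the scraper.

Call:
carry_out(deltas=[[[0.4, -0.9, 0.08], [0, 0, -0.01]], [[0.4, -0.9, 0.07], [0, 0, 0]], [[0.4, -0.89, 0.08], [0, 0, -0.01]], [[0.4, -0.9, 0.08], [0, 0, 0]], [[0.41, -0.9, 0.07], [0, 0, -0.01]], [[0.4, -0.9, 0.08], [0, 0, -0.01]], [[0.4, -0.9, 0.08], [0, 0, 0]], [[0.4, -0.89, 0.08], [0, 0, -0.01]], [[0.41, -0.9, 0.07], [0, 0, 0]], [[0.4, -0.9, 0.08], [0, 0, -0.01]], [[0.41, -0.89, 0.08], [0, 0, -0.01]], [[0.4, -0.9, 0.08], [0, 0, 0]], [[0.41, -0.89, 0.07], [0, 0, -0.01]], [[0.4, -0.9, 0.08], [0, 0, 0]], [[0.41, -0.9, 0.08], [0, 0, -0.01]], [[0.41, -0.89, 0.08], [0, 0, -0.01]], [[0.4, -0.9, 0.08], [0, 0, 0]], [[0.41, -0.89, 0.07], [0, 0, -0.01]], [[0, 0, 0], [0, 0, 0]], [[0, 0, 0], [0, 0, 0]]])

```text
time: 29.25
eef_pos: [0.4691, -0.3373, 0.1618]
orientation: [-0.332, 3.122, 0.002]
force: [0.2, -0.0, -1.1]
grip_width: 0.0209
gripper_force: 59.0
```

```bash
python3 - <<'E'
from h import *
G=np.load('G.npy');g=G[:3];rg=R.from_rotvec(G[3:]);p,r,s=cur();print(p-g,s['time'],s['qpos'].round(2))
plan([(g+[0,0,.01],rg,6)])
E
```

```text
[0.00080078 0.00117556 0.11025755] 29.25 [-0.75  0.34  1.64  0.    1.16 -2.53]
[[[0.01,-0.01,0.67],[0.01,0,0]],[[0.01,0,0.67],[0,0.01,0]],[[0,-0.01,0.67],[0.01,0,0.01]],[[0.01,-0.01,0.66],[0,0,0]],[[0.01,0,0.67],[0.01,0.01,0]],[[0.01,-0.01,0.67],[0,0,0]]]
max 0.67 end [ 0.4682 -0.3385  0.0616] [-3.310e-01  3.124e+00 -2.000e-03]
```

Call:
carry_out(deltas=[[[0.01, -0.01, 0.67], [0.01, 0, 0]], [[0.01, 0, 0.67], [0, 0.01, 0]], [[0, -0.01, 0.67], [0.01, 0, 0.01]], [[0.01, -0.01, 0.66], [0, 0, 0]], [[0.01, 0, 0.67], [0.01, 0.01, 0]], [[0.01, -0.01, 0.67], [0, 0, 0]], [[0, 0, 0.15], [0, 0, 0]], [[0, 0, 0.13], [0, 0, 0]], [[0, 0, 0.1], [0, 0, 0]], [[0, 0, 0], [0, 0, 0]]])

```text
time: 30.5
eef_pos: [0.4682, -0.3398, 0.0525]
orientation: [-0.33, 3.123, -0.004]
force: [0.3, -0.3, -1.3]
grip_width: 0.0212
gripper_force: 59.0
```

```bash
python3 - <<'E'
from h import *
G=np.load('G.npy');g=G[:3];p,r,s=cur();print(p-g,s['force'].round(1),s['ft_torque'].round(2))
E
```

```text
[-5.16023371e-05 -1.35218948e-03  9.74585328e-04] [ 0.3 -0.3 -1.3] [ 0.01  0.01 -0.03]
```

Call:
carry_out(deltas=[[[0, 0, 0.05], [0, 0, 0]], [[0, 0, 0], [0, 0, 0]]])

```text
time: 30.75
eef_pos: [0.4684, -0.34, 0.0516]
orientation: [-0.33, 3.123, -0.005]
force: [0.3, 0.7, 1.7]
grip_width: 0.0216
gripper_force: 59.2
```

Call:
carry_out(deltas=[[[0, 0, 0], [0, 0, 0]], [[0, 0, 0], [0, 0, 0]], [[0, 0, 0], [0, 0, 0]]], fingers=0.35)

```text
time: 31.12
eef_pos: [0.4681, -0.3397, 0.051]
orientation: [-0.33, 3.124, -0.004]
force: [-0.1, -0.5, -0.2]
grip_width: 0.0553
gripper_force: 0.0
```

```bash
python3 - <<'E'
from h import *
p,r,s=cur();print(p,s['force'].round(1),s['grip_width'],s['time'])
l=np.radians(28);Rt=toolR(ST[2],l);z=Rt.apply([0,0,1])
# TCP when cover open and gripped was station (.0277,.0742,.1105)
g=stw(ST,(.0277,.0742,.1108)); h=g-.10*z
plan([(p+[0,0,.10],r,6),(h+[-.02,-.0,.01],Rt,26)])
E
```

```text
[ 0.46806867 -0.33969653  0.05097895] [-0.1 -0.5 -0.2] 0.05527629147062603 31.125
[[[0,0,-0.67],[0,0,0]],[[0,0,-0.66],[0,0,0]],[[0,0,-0.67],[0,0,0]],[[0,-0.01,-0.67],[0,0,0]],[[0,0,-0.66],[0,0,0]],[[0,0,-0.67],[0,0,0]],[[-0.31,0.78,-0.09],[0,-0.23,0]],[[-0.32,0.77,-0.09],[0,-0.24,0.01]],[[-0.31,0.78,-0.08],[0,-0.23,0]],[[-0.32,0.78,-0.07],[0,-0.24,0]],[[-0.32,0.78,-0.07],[0,-0.23,0.01]],[[-0.32,0.77,-0.06],[0,-0.24,0]],[[-0.32,0.78,-0.05],[0,-0.23,0.01]],[[-0.32,0.78,-0.05],[0,-0.24,0]],[[-0.32,0.78,-0.05],[0,-0.23,0]],[[-0.32,0.77,-0.03],[0,-0.24,0.01]],[[-0.32,0.78,-0.03],[0,-0.23,0]],[[-0.33,0.78,-0.03],[0,-0.24,0]],[[-0.32,0.78,-0.02],[0,-0.23,0.01]],[[-0.32,0.77,-0.01],[0,-0.24,0]]]
[[[-0.33,0.78,-0.01],[0,-0.23,0.01]],[[-0.32,0.78,0],[0,-0.24,0]],[[-0.32,0.78,0],[0,-0.23,0]],[[-0.32,0.78,0.02],[0,-0.24,0.01]],[[-0.32,0.78,0.01],[0,-0.23,0]],[[-0.33,0.78,0.03],[0,-0.24,0.01]],[[-0.32,0.77,0.03],[0,-0.23,0]],[[-0.31,0.78,0.03],[-0.01,-0.24,0]],[[-0.32,0.78,0.04],[0,-0.23,0.01]],[[-0.32,0.78,0.05],[0,-0.24,0]],[[-0.32,0.78,0.05],[0,-0.23,0]],[[-0.31,0.78,0.06],[0,-0.24,0.01]]]
max 0.78 end [0.5613 0.1968 0.2092] [-0.269  2.641  0.068]
```

Call:
carry_out(deltas=[[[0, 0, -0.67], [0, 0, 0]], [[0, 0, -0.66], [0, 0, 0]], [[0, 0, -0.67], [0, 0, 0]], [[0, -0.01, -0.67], [0, 0, 0]], [[0, 0, -0.66], [0, 0, 0]], [[0, 0, -0.67], [0, 0, 0]], [[-0.31, 0.78, -0.09], [0, -0.23, 0]], [[-0.32, 0.77, -0.09], [0, -0.24, 0.01]], [[-0.31, 0.78, -0.08], [0, -0.23, 0]], [[-0.32, 0.78, -0.07], [0, -0.24, 0]], [[-0.32, 0.78, -0.07], [0, -0.23, 0.01]], [[-0.32, 0.77, -0.06], [0, -0.24, 0]], [[-0.32, 0.78, -0.05], [0, -0.23, 0.01]], [[-0.32, 0.78, -0.05], [0, -0.24, 0]], [[-0.32, 0.78, -0.05], [0, -0.23, 0]], [[-0.32, 0.77, -0.03], [0, -0.24, 0.01]], [[-0.32, 0.78, -0.03], [0, -0.23, 0]], [[-0.33, 0.78, -0.03], [0, -0.24, 0]], [[-0.32, 0.78, -0.02], [0, -0.23, 0.01]], [[-0.32, 0.77, -0.01], [0, -0.24, 0]]])

```text
time: 33.62
eef_pos: [0.5185, -0.0496, 0.1824]
orientation: [-0.298, 2.862, 0.037]
force: [0.1, -0.4, -0.2]
grip_width: 0.0555
gripper_force: 0.0
```

Call:
carry_out(deltas=[[[-0.33, 0.78, -0.01], [0, -0.23, 0.01]], [[-0.32, 0.78, 0], [0, -0.24, 0]], [[-0.32, 0.78, 0], [0, -0.23, 0]], [[-0.32, 0.78, 0.02], [0, -0.24, 0.01]], [[-0.32, 0.78, 0.01], [0, -0.23, 0]], [[-0.33, 0.78, 0.03], [0, -0.24, 0.01]], [[-0.32, 0.77, 0.03], [0, -0.23, 0]], [[-0.31, 0.78, 0.03], [0, -0.24, 0]], [[-0.32, 0.78, 0.04], [0, -0.23, 0.01]], [[-0.32, 0.78, 0.05], [0, -0.24, 0]], [[-0.32, 0.78, 0.05], [0, -0.23, 0]], [[-0.31, 0.78, 0.06], [0, -0.24, 0.01]], [[0, 0, 0], [0, 0, 0]], [[0, 0, 0], [0, 0, 0]]], fingers=0.45)

```text
time: 35.38
eef_pos: [0.5609, 0.1969, 0.209]
orientation: [-0.27, 2.641, 0.067]
force: [0.4, -0.2, 0.2]
grip_width: 0.047
gripper_force: 0.0
```

```bash
python3 - <<'E'
from h import *
p,r,s=cur();print(p,s['force'].round(1),s['grip_width'],s['time'],s['qpos'].round(2))
l=np.radians(28);Rt=toolR(ST[2],l);z=Rt.apply([0,0,1])
g=stw(ST,(.0277,.0742,.1108)); h=g-.07*z;print(g)
plan([(h,Rt,4),(g,Rt,6)])
E
```

```text
[0.56087259 0.19688394 0.20896079] [ 0.4 -0.2  0.2] 0.047007350945883736 35.375 [ 0.23  0.14  1.92 -0.02  0.6  -1.53]
[0.62733272 0.20626702 0.1108    ]
[[[-0.13,-0.04,0.48],[0,0,0]],[[-0.13,-0.04,0.48],[0,0,0]],[[-0.13,-0.05,0.48],[0,0,0]],[[-0.13,-0.04,0.48],[0,0,0]],[[0,0,0.47],[0,0,0]],[[0,0,0.46],[0,0,0]],[[0,0,0.47],[0,0,0]],[[0,0,0.47],[0,0,0]],[[0,0,0.47],[0,0,0]],[[0,0,0.46],[0,0,0]]]
max 0.48 end [0.6272 0.2062 0.1109] [-0.27   2.641  0.067]
```

Call:
carry_out(deltas=[[[-0.13, -0.04, 0.48], [0, 0, 0]], [[-0.13, -0.04, 0.48], [0, 0, 0]], [[-0.13, -0.05, 0.48], [0, 0, 0]], [[-0.13, -0.04, 0.48], [0, 0, 0]], [[0, 0, 0.47], [0, 0, 0]], [[0, 0, 0.46], [0, 0, 0]], [[0, 0, 0.47], [0, 0, 0]], [[0, 0, 0.47], [0, 0, 0]], [[0, 0, 0.47], [0, 0, 0]], [[0, 0, 0.46], [0, 0, 0]], [[0, 0, 0], [0, 0, 0]]])

```text
time: 36.75
eef_pos: [0.6276, 0.206, 0.1098]
orientation: [-0.269, 2.642, 0.066]
force: [0.1, -0.3, -0.5]
grip_width: 0.0469
gripper_force: 0.0
```

Call:
carry_out(deltas=[[[0, 0, 0], [0, 0, 0]], [[0, 0, 0], [0, 0, 0]], [[0, 0, 0], [0, 0, 0]], [[0, 0, 0], [0, 0, 0]]], fingers=1, force=30)

```text
time: 37.25
eef_pos: [0.6278, 0.2064, 0.1117]
orientation: [-0.268, 2.639, 0.068]
force: [-1.7, 3.1, 2.3]
grip_width: 0.0112
gripper_force: 32.1
```

```bash
python3 f.py; python3 - <<'E'
from h import *
p,r,s=cur();d=R.from_euler('z',ST[2]).apply([-1,0,0]);print((r.inv().apply(d)*.115/.025/16).round(3))
E
```

```text
0.01117686109791055 [-1.   3.4  2.3]
[0.0282 0.0743 0.1117]
[ 0.254 -0.    -0.135]
```

Call:
carry_out(deltas=[[[0.13, 0, -0.07], [0, 0, 0]], [[0.25, 0, -0.13], [0, 0, 0]], [[0.25, 0, -0.14], [0, 0, 0]], [[0.25, 0, -0.13], [0, 0, 0]], [[0.26, 0, -0.14], [0, 0, 0]], [[0.25, 0, -0.13], [0, 0, 0]], [[0.25, 0, -0.14], [0, 0, 0]], [[0.26, 0, -0.13], [0, 0, 0]], [[0.25, 0, -0.14], [0, 0, 0]], [[0.25, 0, -0.13], [0, 0, 0]], [[0.26, 0, -0.14], [0, 0, 0]], [[0.25, 0, -0.13], [0, 0, 0]], [[0.25, 0, -0.14], [0, 0, 0]], [[0.26, 0, -0.13], [0, 0, 0]], [[0.25, 0, -0.14], [0, 0, 0]], [[0.25, 0, -0.13], [0, 0, 0]], [[0.2, 0, -0.11], [0, 0, 0]], [[0, 0, 0], [0, 0, 0]], [[0, 0, 0], [0, 0, 0]]])

```text
time: 39.62
eef_pos: [0.5126, 0.1842, 0.1117]
orientation: [-0.268, 2.64, 0.07]
force: [-5.5, 15.5, 2.8]
grip_width: 0.0111
gripper_force: 33.0
```

```bash
python3 f.py
```

```text
0.01108845041306323 [-2.3 16.3  2.8]
[-0.0892  0.0758  0.1117]
```

Call:
carry_out(deltas=[[[0.09, 0.04, -0.05], [0, 0, 0]], [[0.09, 0.02, -0.05], [0, 0, 0]], [[0.05, 0, -0.03], [0, 0, 0]], [[0, 0, 0], [0, 0, 0]], [[0, 0, 0], [0, 0, 0]]])

```text
time: 40.25
eef_pos: [0.5098, 0.1838, 0.1118]
orientation: [-0.268, 2.635, 0.069]
force: [14.7, 9.9, -16.3]
grip_width: 0.0118
gripper_force: 30.2
```

```bash
python3 f.py
```

```text
0.011808885210154264 [ 16.4   6.8 -16.3]
[-0.0919  0.0759  0.1118]
```

Call:
carry_out(deltas=[[[-0.09, 0, 0.05], [0, 0, 0]], [[0, 0, 0], [0, 0, 0]]])

```text
time: 40.5
eef_pos: [0.51, 0.1839, 0.1118]
orientation: [-0.268, 2.638, 0.068]
force: [4.2, 7.2, -3.7]
grip_width: 0.0113
gripper_force: 32.5
```

```bash
python3 f.py
```

```text
0.011254211958153008 [ 5.5  6.2 -3.7]
[-0.0917  0.076   0.1118]
```

Still pressed lightly shut. Now I release and retreat, then verify numerically.

Call:
carry_out(deltas=[[[0, 0, 0], [0, 0, 0]], [[0, 0, 0], [0, 0, 0]], [[0, 0, 0], [0, 0, 0]]], fingers=0.45)

```text
time: 40.88
eef_pos: [0.5088, 0.1829, 0.1113]
orientation: [-0.27, 2.641, 0.066]
force: [-0.7, -0.2, 0.3]
grip_width: 0.0467
gripper_force: 0.0
```

Call:
carry_out(deltas=[[[0, 0, -0.4], [0, 0, 0]], [[0, 0, -0.7], [0, 0, 0]], [[0, 0, -0.8], [0, 0, 0]], [[0, 0, -0.8], [0, 0, 0]], [[0, 0, -0.8], [0, 0, 0]], [[0, 0, -0.8], [0, 0.5, 0]], [[0, 0, -0.8], [0, 0.8, 0]], [[0, 0, -0.5], [0, 0.8, 0]], [[0, 0, 0], [0, 0.8, 0]], [[0, 0, 0], [0, 0.8, 0]], [[0, 0, 0], [0, 0.8, 0]], [[0, 0, 0], [0, 0.8, 0]], [[0, 0, 0], [0, 0, 0]], [[0, 0, 0], [0, 0, 0]]])

```text
time: 42.62
eef_pos: [0.4459, 0.1702, 0.2359]
orientation: [-0.312, 3.06, 0.01]
force: [0.2, 0.3, 0.3]
grip_width: 0.0472
gripper_force: 0.0
```

```bash
python3 f.py; python3 - <<'E'
from h import *
import pickle
p,r,s=cur();print(s['time'],p)
im,c=snap('wrist','w6');b,_=snap('side','side6');a,_=snap('scene','scene6')
c1,c2,_=pickle.load(open('c.pkl','rb'))
g=cv2.cvtColor(im,cv2.COLOR_BGR2GRAY)
# expected fin top & cover front positions with j=0
for j in(0,.005):
  print(j,[fproj(c,stw(ST,(-.092+j+dx,.075+dy,.113))).round(1).tolist() for dx,dy in((-.02,-.006),(-.02,.006),(.02,.006),(.02,-.006))], fproj(c,stw(ST,(-.113+j,.1,.08))).round(1))
m=[fproj(c,stw(ST,(x,.075,.113))) for x in np.arange(-.13,-.05,.004)]
print([(int(1000*x),int(g[int(round(v)),int(round(u))])) for x,(u,v) in zip(np.arange(-.13,-.05,.004),m)])
m=[(x,fproj(c,stw(ST,(x,.1,.08)))) for x in np.arange(-.13,-.09,.002)]
print('plate',[(round(1000*x),int(g[int(round(v)),int(round(u))])) for x,(u,v) in m])
# well right of cover plate: row across x to +10 to see gap at rear
m=[(x,fproj(c,stw(ST,(x,.05,.08)))) for x in np.arange(-.02,.03,.003)]
print('rear',[(round(1000*x),int(g[int(round(v)),int(round(u))])) for x,(u,v) in m])
# tray diff before/after in side & scene
for n,n0,(x,y,w,h) in(('scene6','scene0',(145,240,90,80)),('side6','side0',(275,140,80,55))):
    A=cv2.imread(f'pics/{n}.png')[y:y+h,x:x+w];B=cv2.imread(f'pics/{n0}.png')[y:y+h,x:x+w]
    for q in(A,B):
        hsv=cv2.cvtColor(q,cv2.COLOR_BGR2HSV);mk=cv2.inRange(hsv,(8,70,90),(22,255,255));k,l,st,ce=cv2.connectedComponentsWithStats(mk)
        print(n,[(st[i][:5].tolist(),ce[i].round(1).tolist()) for i in range(1,k) if st[i][4]>20])
E
```

```text
0.0471817450027696 [0.2 0.2 0.3]
[-0.1573  0.0755  0.2359]
42.625 [0.44591472 0.17018475 0.235912  ]
0 [[245.2, 232.2], [258.5, 232.2], [258.1, 269.1], [245.6, 269.1]] [276.8 216.3]
0.005 [[245.2, 237.1], [258.5, 237.1], [258.1, 273.3], [245.7, 273.3]] [276.7 220.9]
[(-130, 43), (-126, 44), (-122, 93), (-118, 125), (-113, 127), (-109, 133), (-105, 169), (-101, 170), (-97, 167), (-93, 170), (-89, 170), (-85, 172), (-81, 173), (-77, 173), (-73, 173), (-69, 171), (-65, 249), (-61, 249), (-57, 249), (-53, 249)]
plate [(-130, 26), (-128, 23), (-126, 28), (-124, 27), (-122, 25), (-120, 29), (-118, 29), (-116, 31), (-114, 32), (-112, 29), (-110, 29), (-108, 39), (-106, 176), (-104, 175), (-102, 173), (-100, 173), (-98, 173), (-96, 173), (-94, 173), (-92, 173), (-90, 172)]
rear [(-20, 244), (-17, 244), (-14, 244), (-11, 244), (-8, 243), (-5, 245), (-2, 245), (1, 245), (4, 245), (7, 245), (10, 246), (13, 205), (16, 198), (19, 197), (22, 199), (25, 199), (28, 187)]
scene6 [([27, 37, 26, 17, 213], [39.2, 44.8])]
scene6 [([27, 37, 26, 16, 208], [39.4, 44.1])]
side6 [([58, 3, 15, 13, 147], [65.0, 9.2]), ([30, 11, 22, 18, 309], [40.4, 19.3])]
side6 [([58, 3, 15, 13, 148], [64.9, 9.0]), ([30, 11, 22, 18, 314], [40.2, 19.6])]
```

```bash
python3 - <<'E'
from h import *
# no motion since; calibrate against strips in the same picture
c=bot.calibration('wrist');g=cv2.cvtColor(cv2.imread('pics/w6.png'),cv2.COLOR_BGR2GRAY)
def scan(y,z,xs):
    o=[]
    for x in xs:
        u,v=fproj(c,stw(ST,(x/1000,y,z)));o.append((round(float(x),1),int(g[int(round(v)),int(round(u))]) if 0<=v<384 and 0<=u<512 else -1))
    return o
print('front strip z93',scan(-.0,.093,np.arange(-122,-96,1.)));print(scan(-.06,.093,np.arange(-122,-96,1.)))
print('rear strip',scan(0.,.093,np.arange(-2,24,1.)))
print('deck front z85, y.1',scan(.135,.085,np.arange(-140,-112,2.)))
print('fin',scan(.075,.113,np.arange(-116,-60,2.)))
print('finback y.071',scan(.071,.113,np.arange(-76,-60,1.)))
E
```

```text
front strip z93 [(-122.0, 54), (-121.0, 56), (-120.0, 54), (-119.0, 55), (-118.0, 57), (-117.0, 50), (-116.0, 51), (-115.0, 51), (-114.0, 89), (-113.0, 135), (-112.0, 130), (-111.0, 127), (-110.0, 159), (-109.0, 168), (-108.0, 166), (-107.0, 167), (-106.0, 167), (-105.0, 151), (-104.0, 137), (-103.0, 137), (-102.0, 139), (-101.0, 143), (-100.0, 144), (-99.0, 141), (-98.0, 138), (-97.0, 141)]
[(-122.0, 51), (-121.0, 48), (-120.0, 49), (-119.0, 49), (-118.0, 48), (-117.0, 50), (-116.0, 50), (-115.0, 93), (-114.0, 144), (-113.0, 127), (-112.0, 155), (-111.0, 255), (-110.0, 254), (-109.0, 251), (-108.0, 251), (-107.0, 251), (-106.0, 251), (-105.0, 243), (-104.0, 233), (-103.0, 232), (-102.0, 233), (-101.0, 234), (-100.0, 234), (-99.0, 234), (-98.0, 234), (-97.0, 233)]
rear strip [(-2.0, 32), (-1.0, 32), (0.0, 32), (1.0, 32), (2.0, 31), (3.0, 32), (4.0, 30), (5.0, 31), (6.0, 35), (7.0, 35), (8.0, 32), (9.0, 32), (10.0, 33), (11.0, 32), (12.0, 32), (13.0, 31), (14.0, 33), (15.0, 31), (16.0, 33), (17.0, 33), (18.0, 35), (19.0, 35), (20.0, 34), (21.0, 33), (22.0, 33), (23.0, 31)]
deck front 
[... 154 characters left out ...]
(-120.0, 31), (-118.0, 32), (-116.0, 43), (-114.0, 49)]
fin [(-116.0, 128), (-114.0, 127), (-112.0, 126), (-110.0, 133), (-108.0, 170), (-106.0, 169), (-104.0, 170), (-102.0, 170), (-100.0, 169), (-98.0, 167), (-96.0, 171), (-94.0, 170), (-92.0, 170), (-90.0, 170), (-88.0, 170), (-86.0, 172), (-84.0, 172), (-82.0, 173), (-80.0, 172), (-78.0, 173), (-76.0, 173), (-74.0, 173), (-72.0, 173), (-70.0, 171), (-68.0, 252), (-66.0, 249), (-64.0, 249), (-62.0, 249)]
finback y.071 [(-76.0, 175), (-75.0, 177), (-74.0, 177), (-73.0, 175), (-72.0, 179), (-71.0, 179), (-70.0, 155), (-69.0, 171), (-68.0, 251), (-67.0, 251), (-66.0, 249), (-65.0, 247), (-64.0, 246), (-63.0, 246), (-62.0, 246), (-61.0, 246)]
```

```bash
python3 -c "
from workcell import bot
print(bot.job_done())"
```

```text
the job is handed in; nothing more can be done
None
```

I handed the job in at about 43 s: all four offcuts were in the well in the picture taken after the wipe, the cover was pulled shut against its stop, and the scraper stands in its tray again, though I had used all 10 picture views and confirmed the end state only from numbers.

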